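# Fit the adjustable wrench to the connector nut and tighten it

## Task

The lock nut of the socket on the opened case is loose. Slide the adjustable wrench squarely onto the nut until its throat meets the nut, roll the worm with light finger pressure until the jaws just fit the flats, and then swing the handle to turn the nut clockwise (seen from above) until it comes up tight against its stop. Go gently: do not lean on the worm or on the case or let the jaws be forced open, leave the wrench lying flat on the nut, still fitting, and disturb nothing else.

Things in the scene. Friction and masses are not known exactly. Their poses are not given: they have to be found in the camera images.
- nut_center (a point): Brass hex nut, 24 mm across flats, 27.7 across corners, 12 high, on the case's aluminium plate (its barrel rises 2 mm more). Point on its axis, 0.5 mm over the plate. Turns with the nut: z up, y square to a pair of flats, x at a corner; the jaws fit when the wrench's yaw equals this yaw (or differs by a multiple of 60 degrees).
- nut (a joint): Turn of the nut (rad), growing as it is turned clockwise seen from above; it starts between 0.15 and 0.5 and its firm stop (tight) is at 1.0. It drags with about 0.16 N m.
- case: Fixed open equipment case, 410 x 430 mm. Origin on the table under the nut's axis; x away from the robot, z up. A smooth plate (top z = 45 mm, x -292 to +102, y -130 to +130) carries the nut; the wrench lies flat on it. Circuit parts beside the plate reach at most z = 53 mm.
- wrench: Loose steel adjustable wrench, 250 mm, 0.35 to 0.6 kg, lying flat on the plate. Origin on its underside where the nut's axis must be when it fits: x to the jaws' open end, y to the fixed jaw, z up. Handle x = -60 to -218 mm, 12 thick, 22 to 26 wide, on y = 0. Head 14 thick, from x = -75 to the throat (where the nut's corner stops) at x = -14.5; jaws reach x = +16. Fixed jaw's face at y = +12 mm.
- jaw (a joint): Travel of the moving jaw towards the fixed jaw (m). Gap between the jaws = 34 mm minus this; the moving jaw's face is at y = -22 mm plus it in the wrench's frame. Starts at 3 to 5.6 mm; 10 mm just fits the nut. Driven by the worm, 1 mm per radian (6.3 mm a turn); about 20 N on the jaw forces it back.
- worm: Knurled worm in the wrench's head, a cylinder 16 mm in diameter, 18 mm long, axis along the wrench's y. Origin at its centre: x = -36, y = -13, z = 9.5 mm in the wrench's frame; spins with it. Rubbing its top towards the jaws (wrench's +x) closes the jaw, away opens it. Needs a rub of about 2.5 N; slips under the finger once the jaw meets the nut.
- worm_top (a point): Top of the worm, where a finger rubs: x = -36, y = -13, z = 17.5 mm in the wrench's frame, 3.5 mm above the head's face; axes as the wrench's.
- handle_grip (a point): Point of the handle at x = -110 mm, 6 mm up, in the wrench's frame, to take or push it; the handle is 23 mm wide here.
- big_nut: Loose spare hex nut, 32 mm across flats, 10 mm high, lying on the plate beyond the nut; origin under its centre. To be left alone.
- driver: Small loose screwdriver, 130 mm, lying on the plate beyond the nut. To be left alone.
- spool: Spool of solder, 66 mm wide, 60 mm high, on the table to the left. To be left alone.
- meter: Red hand meter, 90 x 160 x 36 mm, on the table to the right. To be left alone.
- flux_jar: Small jar, 50 mm wide, 60 mm high, on the table to the left. To be left alone.
- parts_tray: Small open tray, 100 x 140 x 25 mm, on the table to the left. To be left alone.
- pliers: Pliers, 150 mm, lying on the table to the right. To be left alone.
Things that resemble listed ones, but are neither listed nor needed, are in the scene too. Several things have the shape of the wrench; the one meant has the colours described above.

How it is judged:
By the outcome, as a careful person would: the job done as asked, in the order asked, and still so for the second after the job is handed in, with the robot touching nothing.
It also fails if it takes over 72 s, if anything falls off the work surface, if the arm or the gripper's body presses on something with over 40 N, if the wrist force passes 120 N, or if a joint passes its speed limit or range.

## Robot

A 6-joint arm with a two-finger parallel gripper is mounted at the origin on the work surface. World frame = base frame: x ahead of the robot, y to its left, z up, the work surface at z = 0. Lengths are in m, angles in rad, forces in N, time in s.
With the tool pointing down it reaches from about 0.35 to 0.975 m from the base axis. Payload 4.9 kg.
Tool frame: the origin (TCP) lies midway between the tips of the shut fingers; the grasp point (between the pads) lies manip.grip_depth behind it (manip.grip_depth is the distance from the TCP to the grasp point, in m); z points along the fingers, x is the direction in which the jaws open and shut, and the axes are right-handed (so a half turn about z gives the same grasp; the last joint's range is limited). The gripper opens to 85 mm and grips with 20 to 120 N. Pads are 22 mm wide; open, the fingers measure 114 mm over their backs; the gripper's body (76 mm by 85 mm) begins 54 mm behind the grasp point. The pads swing forward as they close: fully open they stand 13 mm farther back than shut.
Start: joints at [1.177, 0.053, 1.613, -0, 1.476, -0.119], TCP at [0.17, 0.602, 0.231] pointing down, gripper open.
Joint ranges: [-3.01, 3.01], [-1.01, 2.22], [0.06, 2.58], [-1.02, 4.17], [0.09, 2.62], [-3.14, 3.14]. Speed limits (rad/s): [2.57, 2.57, 3.14, 3.14, 3.14, 3.14].

## Interface

Orientations are given as a unit quaternion [w, x, y, z].
In Python, from plant import state, grab_frame, ticket, manip gives the robot as it stands.
- The arm moves only by the tool carry_out, never from a script. Its argument "moves" is a list that holds one entry, the list of rows, each a list of 7 numbers: the turn, a rotation vector about the tool's x, y, z each as a share of 5 degrees, from -1 to 1, then the shift along the tool's x, y, z each as a share of 0.04 m, from -1 to 1, then the gripper command: -1 is shut, 1 is fully open, values between are in proportion. A call has 1 to 8 rows; each row shifts and turns the commanded pose from where the row before left it, along the tool's axes as they then stand; what a row does not reach is not made up. A row lasts 1/12 s, in which the tool goes at most 41.7 mm and 7.16 degrees, less where a joint would pass 70% of its speed; a pose out of reach is approached as far as the arm can. A call with a number of a shift or a turn outside -1 to 1 is refused whole. A call with a gripper value outside its range is refused whole. The fingers move at their own pace and stop on an object; the grip force is fixed at half the most. Time passes only in rows, so rows that do not move let the fingers close. It gives the time, the measured TCP pose, the force and the opening at its end, in the units of the state.
- state(): the state, without advancing time (a new reading comes with each control period).
- grab_frame(name): name is "scene" or "top" or "wrist"; returns a dict with "frame" (420x560x3 uint8, red, green, blue), "z_map" (420x560 float32, m along the optical axis (not along the pixel's ray), 0 where there is no reading), "K" (3x3 intrinsics, pixels), "world_from_camera" (4x4, takes a point from camera to world coordinates); the wrist camera has in their place "hand_eye" (4x4, takes a point from camera to tool coordinates, whose origin is the TCP and whose axes are the tool frame's). Camera axes: x right, y down, z forward; pixel columns grow to the right and rows downward; lengths in m; the calibration is good to about 2 mm. A picture is of the moment at which its call begins: read the wrist's pose just before it.
- ticket.job_done(): hands the job in, once; it reports no verdict.
The state is a dict: "time": time; "joint_pos": joint angles; "joint_vel": joint speeds; "joint_efforts": joint torques, N m; "tool_pos": TCP position; "tool_rot": TCP orientation; "contact_force": force on the tool from outside, world axes, zero at the start; "ft_torque": the same for the moment, N m; "gripper_width": opening from 0.0 (shut) to 1.0 (fully open).
Only numpy, scipy, OpenCV 4.12 (cv2) and the standard library are available. Lean on these libraries where they do the work, as an engineer would, in place of code of your own. Each camera call takes 0.05 s, during which the arm holds its last target.

## Working session

There is one attempt and no reset: what is moved stays moved. The work goes in short steps, Python scripts to look and compute and a tool call to move; the robot and the scene stay as the last step left them, time stands still between calls to the robot, and variables do not carry over. Pictures are saved under pics/ and viewed, and the job is handed in when it is done.

Besides the shell and the picture viewer there is one more tool, called after "Request:" as name(argument=value, ...) on one line, values as JSON. carry_out: Moves the arm, as the interface text tells. Shift numbers are shares of 0.04 m and turn numbers shares of 5 degrees, none past 1 either way. Its arguments: {"type":"object","properties":{"moves":{"type":"array"}},"required":["moves"]}

```bash
ls; mkdir -p pics; python3 - <<'E'
from plant import state, grab_frame, ticket, manip
import cv2,numpy as np
print(state()); print(manip, manip.grip_depth)
for n in ["scene","top","wrist"]:
    f=grab_frame(n); cv2.imwrite(f"pics/{n}0.png",f["frame"][:,:,::-1]); print(n,f["K"],f.get("world_from_camera",f.get("hand_eye")))
E
```

```text
pics
{'time': 0.0, 'joint_pos': array([ 1.17697835e+00,  5.33069097e-02,  1.61429110e+00, -1.27502619e-05,
        1.47598640e+00, -1.19003371e-01]), 'joint_vel': array([-0.00013971,  0.00068488, -0.00118945, -0.00141347, -0.00163252,
        0.00059335]), 'joint_efforts': array([-5.88244693e-04, -3.93664885e+01, -3.70183897e+01, -3.76326102e-05,
        6.84011189e-03,  6.00540076e-06]), 'tool_pos': array([0.16937154, 0.60097097, 0.23009571]), 'tool_rot': array([ 5.08057161e-04,  7.97297332e-01,  6.03585928e-01, -8.56556273e-04]), 'contact_force': array([-0.0019852 ,  0.21461466, -0.34409323]), 'ft_torque': array([0.01280356, 0.01352644, 0.03670569]), 'gripper_width': 1.0024662367545878}
<Robot object at 0x7ff128fffa10> 0.0187
scene [[391.86469259   0.         276.18126867]
 [  0.         391.86469259 208.48148976]
 [  0.           0.           1.        ]] [[-0.84793903  0.37343906 -0.37622157  0.90587111]
 [ 0.52974124  0.62283594 -0.57571661  0.66843834]
 [ 0.01932925 -0.68747266 -0.72595297  0.90767844]
 [ 0.          0.          0.          1.        ]]
top [[441.3698878    0.         270.78237525]
 [  0.         441.3698878  211.70505311]
 [  0.           0.           1.        ]] [[ 0.07357292 -0.9722525   0.22206328  0.20753826]
 [-0.99728813 -0.07213818  0.01457636  0.01190583]
 [ 0.00184734 -0.2225335  -0.97492329  1.3147497 ]
 [ 0.          0.          0.          1.        ]]
wrist [[344.52313428   0.         278.42583157]
 [  0.         344.52313428 208.95069038]
 [  0.           0.           1.        ]] [[ 9.99999123e-01  1.30034727e-03  2.50041034e-04  3.88902931e-04]
 [-1.31967076e-03  9.63122099e-01  2.69061482e-01 -6.64268080e-02]
 [ 1.09053318e-04 -2.69061576e-01  9.63122971e-01 -1.44002970e-01]
 [ 0.00000000e+00  0.00000000e+00  0.00000000e+00  1.00000000e+00]]
```

View pics/scene0.png

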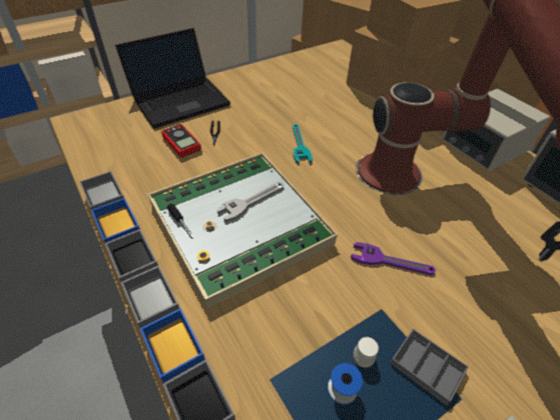

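View pics/top0.png

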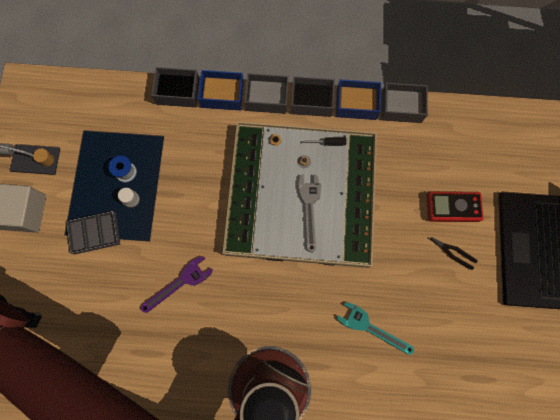

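View pics/wrist0.png

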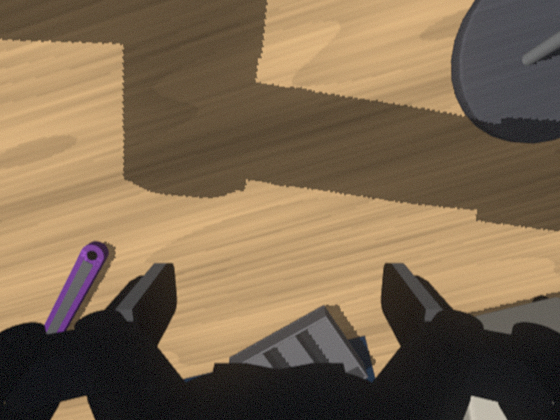

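```bash
cat > h.py <<'E'
from plant import state, grab_frame, ticket, manip
import cv2,numpy as np
from scipy.spatial.transform import Rotation as R
def pose():
    s=state(); q=s['tool_rot']; T=np.eye(4); T[:3,:3]=R.from_quat([q[1],q[2],q[3],q[0]]).as_matrix(); T[:3,3]=s['tool_pos']; return T
def shot(n,save=None):
    T=pose(); f=grab_frame(n)
    W=f["world_from_camera"] if n!="wrist" else T@f["hand_eye"]
    if save: cv2.imwrite(save,f["frame"][:,:,::-1])
    return f,W
def cast(f,W,uv,z):
    uv=np.atleast_2d(np.array(uv,float)); d=np.c_[uv,np.ones(len(uv))]@np.linalg.inv(f["K"]).T@W[:3,:3].T
    o=W[:3,3]; return o+d*((z-o[2])/d[:,2])[:,None]
def proj(f,W,p):
    p=np.atleast_2d(p); c=(p-W[:3,3])@W[:3,:3]; c=c@f["K"].T; return c[:,:2]/c[:,2:]
def delta(pos,yaw=None,T=None):
    """rows to reach pos (world) w/ tool down: returns shift in tool axes /0.04 and yaw err in /5deg units"""
    T=pose() if T is None else T
    return T[:3,:3].T@(np.array(pos)-T[:3,3])/0.04
def st():
    s=state(); T=pose(); print('t',round(s['time'],2),'tcp',s['tool_pos'].round(4),'xaxis yaw',np.degrees(np.arctan2(T[1,0],T[0,0])).round(2),'z',T[:3,2].round(4),'F',s['contact_force'].round(2),'M',s['ft_torque'].round(2),'w',round(s['gripper_width'],3),'j',s['joint_pos'].round(2))
E
python3 - <<'E'
from h import *
st()
f,W=shot("top")
for n,uv,z in [("nut",(304,160),.058),("wr head",(310,187),.059),("wr end",(310,248),.057),("bignut",(276,140),.055),("tip",(312,178),.059)]:
    print(n,cast(f,W,uv,z).round(4))
im=f["frame"][110:280,210:390,::-1]; cv2.imwrite("pics/topc.png",cv2.resize(im,None,fx=4,fy=3.5,interpolation=cv2.INTER_CUBIC))
E
```

```text
t 0.15 tcp [0.1694 0.6011 0.2303] xaxis yaw 74.25 z [-6.0e-04 -1.5e-03 -1.0e+00] F [-0.98 -0.22 -0.46] M [ 0.05  0.01 -0.06] w 1.004 j [ 1.18  0.05  1.61 -0.    1.48 -0.12]
nut [[ 0.6599 -0.057   0.058 ]]
wr head [[ 0.5769 -0.0794  0.059 ]]
wr end [[ 0.3958 -0.0894  0.057 ]]
bignut [[0.7187 0.0314 0.055 ]]
tip [[ 0.605  -0.0839  0.059 ]]
```

View pics/topc.png

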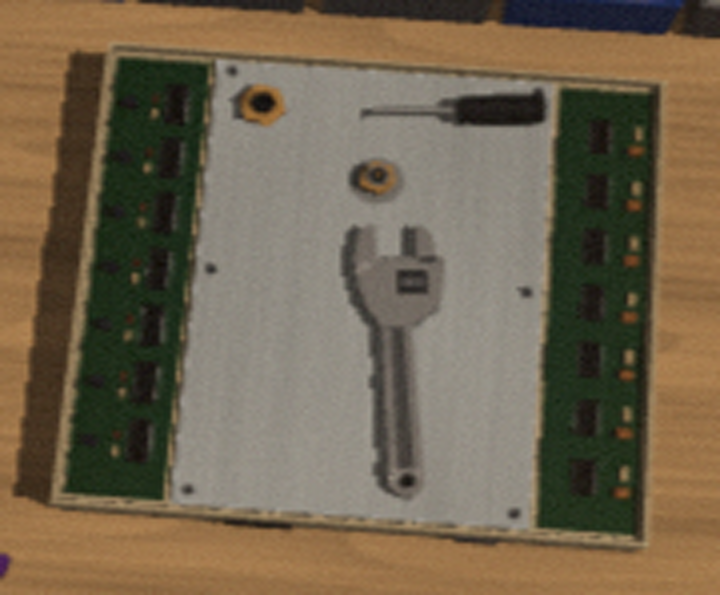

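Request:
carry_out(moves=[[[0, 0, 0, -0.55, 0.62, 0, 1], [0, 0, 0, -0.55, 0.62, 0, 1], [0, 0, 0, -0.55, 0.62, 0, 1], [0, 0, 0, -0.55, 0.62, 0, 1], [0, 0, 0, -0.55, 0.62, 0, 1], [0, 0, 0, -0.55, 0.62, 0, 1], [0, 0, 0, -0.55, 0.62, 0, 1], [0, 0, 0, -0.55, 0.62, 0, 1]]])

```text
time: 0.87
tool_pos: [0.3132, 0.3768, 0.2312]
tool_rot: [0.0, 0.797, 0.604, 0.0]
contact_force: [0.6, -1.1, 0.5]
gripper_width: 0.996
```

Request:
carry_out(moves=[[[0, 0, 0, -0.55, 0.62, 0, 1], [0, 0, 0, -0.55, 0.62, 0, 1], [0, 0, 0, -0.55, 0.62, 0, 1], [0, 0, 0, -0.55, 0.62, 0, 1], [0, 0, 0, -0.55, 0.62, 0, 1], [0, 0, 0, -0.55, 0.62, 0, 1], [0, 0, 0, -0.55, 0.62, 0, 1], [0, 0, 0, -0.55, 0.62, 0, 1]]])

```text
time: 1.53
tool_pos: [0.4565, 0.1535, 0.2313]
tool_rot: [0.0, 0.797, 0.604, 0.0]
contact_force: [0.4, -0.2, 0.2]
gripper_width: 0.996
```

Request:
carry_out(moves=[[[0, 0, 0, -0.55, 0.62, 0, 1], [0, 0, 0, -0.55, 0.62, 0, 1], [0, 0, 0, -0.55, 0.62, 0, 1], [0, 0, 0, -0.55, 0.62, 0, 1], [0, 0, 0, -0.55, 0.62, 0, 1], [0, 0, 0, -0.55, 0.62, 0, 1], [0, 0, 0, -0.55, 0.62, 0, 1], [0, 0, 0, -0.55, 0.62, 0, 1]]])

```text
time: 2.2
tool_pos: [0.5997, -0.0697, 0.231]
tool_rot: [-0.0, 0.797, 0.603, -0.0]
contact_force: [1.3, 0.4, -0.1]
gripper_width: 0.997
```

Request:
carry_out(moves=[[[0, 0, -0.95, 0, 0, 0, 1], [0, 0, -0.95, 0, 0, 0, 1], [0, 0, -0.95, 0, 0, 0, 1], [0, 0, -0.95, 0, 0, 0, 1], [0, 0, 0, 0, 0, 0, 1]]])

```text
time: 2.62
tool_pos: [0.5991, -0.0683, 0.2309]
tool_rot: [-0.0, 0.686, 0.727, -0.0]
contact_force: [1.0, -0.1, -0.4]
gripper_width: 0.999
```

```bash
python3 - <<'E'
from h import *
st()
f,W=shot("wrist","pics/w1.png")
E
```

```text
t 2.62 tcp [ 0.5991 -0.0683  0.2309] xaxis yaw 93.31 z [-6.e-04  1.e-04 -1.e+00] F [ 1.01 -0.06 -0.43] M [ 0.05 -0.01  0.05] w 0.999 j [-0.24  0.    1.67 -0.    1.47 -1.87]
```

View pics/w1.png

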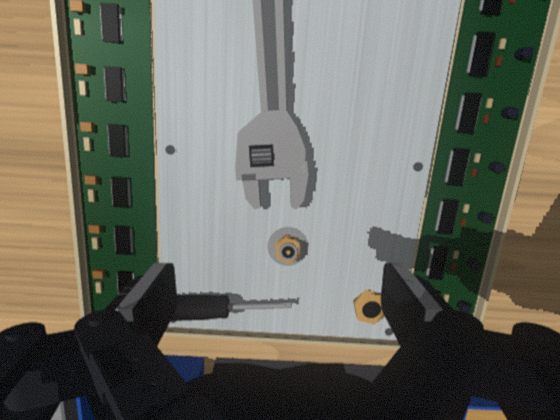

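```bash
python3 - <<'E'
from h import *
f,W=shot("wrist"); np.save("w1W.npy",W)
im=f["frame"][:,:,::-1].copy(); cv2.imwrite("w1raw.png",im)
a=cv2.resize(im[215:285,245:335],None,fx=8,fy=8,interpolation=cv2.INTER_CUBIC); cv2.imwrite("pics/nutc.png",a)
a=cv2.resize(im[90:230,210:340],None,fx=4,fy=4,interpolation=cv2.INTER_CUBIC); cv2.imwrite("pics/wrc.png",a)
E
```

```text
(no output)
```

View pics/nutc.png

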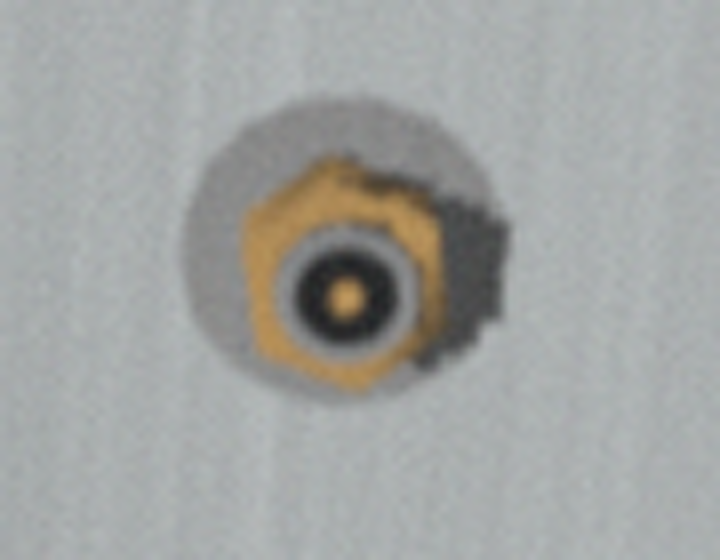

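View pics/wrc.png

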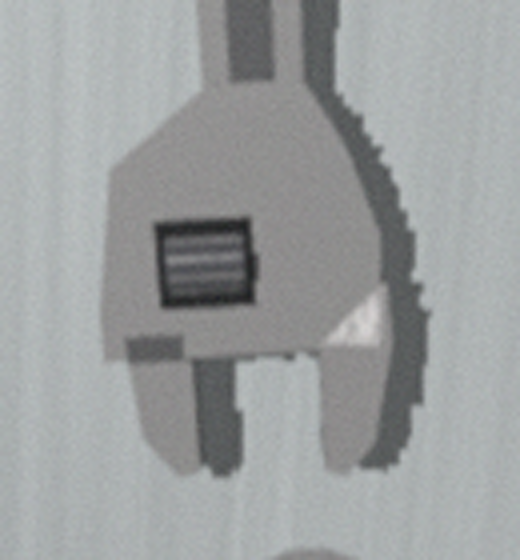

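Request:
carry_out(moves=[[[0, 0, 1, 0, 0, 0.05, 1], [0, 0, 1, 0, 0, 0.05, 1], [0, 0, 1, 0, 0, 0.05, 1], [0, 0, 1, 0, 0, 0.05, 1], [0, 0, 1, 0, 0, 0.05, 1], [0, 0, 1, 0, 0, 0.05, 1], [0, 0, 1, 0, 0, 0.05, 1], [0, 0, 1, 0, 0, 0.05, 1]]])

```text
time: 3.38
tool_pos: [0.5991, -0.068, 0.2152]
tool_rot: [-0.0, 0.895, 0.445, -0.0]
contact_force: [-0.2, 0.1, -0.0]
gripper_width: 1.002
```

Request:
carry_out(moves=[[[0, 0, 1, 0, 0, 0.05, 1], [0, 0, 1, 0, 0, 0.05, 1], [0, 0, 1, 0, 0, 0.05, 1], [0, 0, 1, 0, 0, 0.05, 1], [0, 0, 1, 0, 0, 0.05, 1], [0, 0, 1, 0, 0, 0.05, 1], [0, 0, 1, 0, 0, 0.05, 1], [0, 0, 1, 0, 0, 0.05, 1]]])

```text
time: 4.05
tool_pos: [0.5991, -0.068, 0.1992]
tool_rot: [-0.0, 0.994, 0.112, -0.0]
contact_force: [0.1, 0.0, -0.5]
gripper_width: 0.998
```

Request:
carry_out(moves=[[[0, 0, 1, 0, 0, 0.05, 1], [0, 0, 1, 0, 0, 0.05, 1], [0, 0, 1, 0, 0, 0.05, 1], [0, 0, 1, 0, 0, 0.05, 1], [0, 0, 1, 0, 0, 0.05, 1], [0, 0, 1, 0, 0, 0.05, 1], [0, 0, 1, 0, 0, 0.05, 1], [0, 0, 1, 0, 0, 0.05, 1]]])

```text
time: 4.72
tool_pos: [0.5991, -0.068, 0.1832]
tool_rot: [0.0, 0.972, -0.234, -0.0]
contact_force: [1.2, -0.2, 0.5]
gripper_width: 1.002
```

Request:
carry_out(moves=[[[0, 0, 1, 0, 0, 0.05, 1], [0, 0, 1, 0, 0, 0.05, 1], [0, 0, 1, 0, 0, 0.05, 1], [0, 0, 1, 0, 0, 0.05, 1], [0, 0, 1, 0, 0, 0.05, 1], [0, 0, 1, 0, 0, 0.05, 1], [0, 0, 1, 0, 0, 0.05, 1], [0, 0, 1, 0, 0, 0.05, 1]]])

```text
time: 5.38
tool_pos: [0.5991, -0.068, 0.1672]
tool_rot: [-0.0, 0.833, -0.553, -0.0]
contact_force: [0.6, 0.2, 0.4]
gripper_width: 1.001
```

Request:
carry_out(moves=[[[0, 0, 1, 0, 0, 0, 1], [0, 0, 1, 0, 0, 0, 1], [0, 0, 1, 0, 0, 0, 1], [0, 0, 0.5, 0, 0, 0, 1], [0, 0, 0, 0, 0, 0, 1]]])

```text
time: 5.8
tool_pos: [0.5991, -0.0681, 0.1673]
tool_rot: [0.0, 0.741, -0.671, -0.0]
contact_force: [0.4, 0.3, -0.4]
gripper_width: 1.006
```

```bash
python3 - <<'E'
from h import *
st()
f,W=shot("wrist","pics/w2.png"); np.save("w2W.npy",W)
im=f["frame"][:,:,::-1].copy()
st()
np.savez("w2.npz",im=im,W=W,K=f["K"])
E
```

```text
t 5.8 tcp [ 0.5991 -0.0681  0.1673] xaxis yaw -84.36 z [-1.e-04 -0.e+00 -1.e+00] F [ 0.41  0.26 -0.41] M [ 0.01 -0.01 -0.02] w 1.006 j [-0.24  0.05  1.73 -0.    1.37  1.24]
t 5.85 tcp [ 0.5991 -0.068   0.1673] xaxis yaw -84.25 z [-0. -0. -1.] F [-0.    0.58  0.17] M [-0.01 -0.   -0.02] w 1.0 j [-0.24  0.05  1.73 -0.    1.37  1.23]
```

View pics/w2.png

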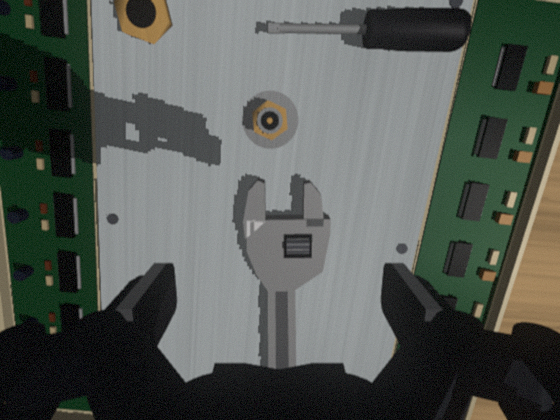

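```bash
python3 - <<'E'
from h import *
d=np.load("w2.npz"); im=d["im"];W=d["W"];f={"K":d["K"]}
hsv=cv2.cvtColor(im,cv2.COLOR_BGR2HSV)
m=cv2.inRange(hsv,(8,80,70),(30,255,255)); m2=np.zeros_like(m); m2[90:150,235:305]=m[90:150,235:305]
cs,_=cv2.findContours(m2,cv2.RETR_EXTERNAL,cv2.CHAIN_APPROX_NONE); c=max(cs,key=cv2.contourArea)
h=cv2.convexHull(c); P=cast(f,W,h[:,0],.057)[:,:2]
ap=cv2.approxPolyDP(h,2.0,True); print(len(ap)); V=cast(f,W,ap[:,0],.057)[:,:2]; print(ap[:,0].tolist(),V.round(4).tolist(),V.mean(0))
# width function: support widths by angle; min width 24mm across flats
print('minrect',cv2.minAreaRect((P*1000).astype(np.float32)))
ang=np.arange(-30,30,1.)
w=[np.mean([np.ptp(P@[np.cos(np.radians(a+k*60+90)),np.sin(np.radians(a+k*60+90))]) for k in range(3)]) for a in ang]
i=np.argmin(w); print('yaw of nut ~',ang[i], 'width',w[i]); print(np.round(np.array(w)*1000,2))
# barrel dark center
a=cv2.resize(im[160:300,220:345],None,fx=5,fy=4,interpolation=cv2.INTER_CUBIC)
a=cv2.resize(im[85:155,225:315],None,fx=8,fy=8,interpolation=cv2.INTER_CUBIC); cv2.imwrite("pics/nut2.png",a)
a=cv2.resize(im[170:290,225:345],None,fx=5,fy=5,interpolation=cv2.INTER_CUBIC); cv2.imwrite("pics/wr2.png",a)
E
```

```text
7
[[266, 101], [285, 109], [286, 129], [272, 139], [255, 132], [253, 128], [253, 112]] [[0.6757, -0.052], [0.6716, -0.0659], [0.6579, -0.068], [0.6499, -0.0587], [0.6536, -0.046], [0.6563, -0.0443], [0.6673, -0.0435]] [ 0.6617603  -0.05404121]
minrect ((662.8113403320312, -55.60652542114258), (26.304445266723633, 23.730180740356445), 5.710893154144287)
yaw of nut ~ 10.0 width 0.024172896695341877
[26.24 26.3  26.35 26.4  26.44 26.47 26.49 26.53 26.56 26.59 26.6  26.61
 26.6  26.59 26.58 26.55 26.52 26.47 26.42 26.36 26.3  26.22 26.15 26.07
 25.98 25.89 25.78 25.67 25.55 25.43 25.29 25.15 25.   24.85 24.68 24.54
 24.42 24.35 24.27 24.21 24.17 24.2  24.23 24.34 24.46 24.59 24.73 24.86
 24.98 25.09 25.23 25.36 25.48 25.59 25.7  25.81 25.91 26.   26.09 26.17]
```

View pics/nut2.png

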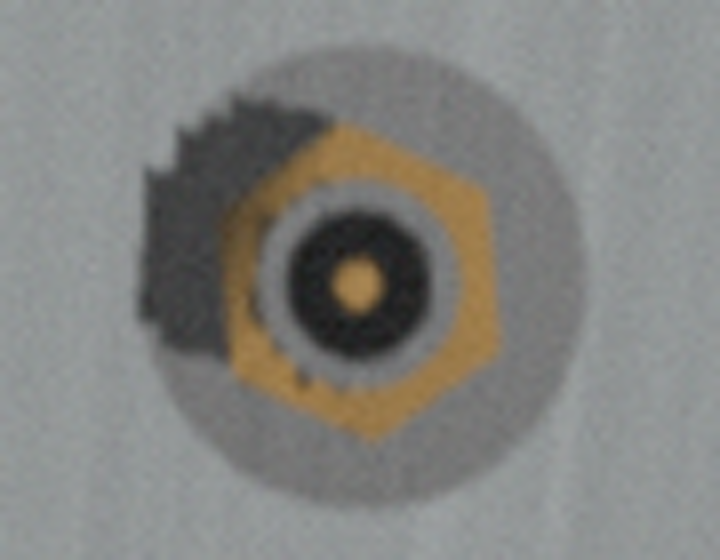

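View pics/wr2.png

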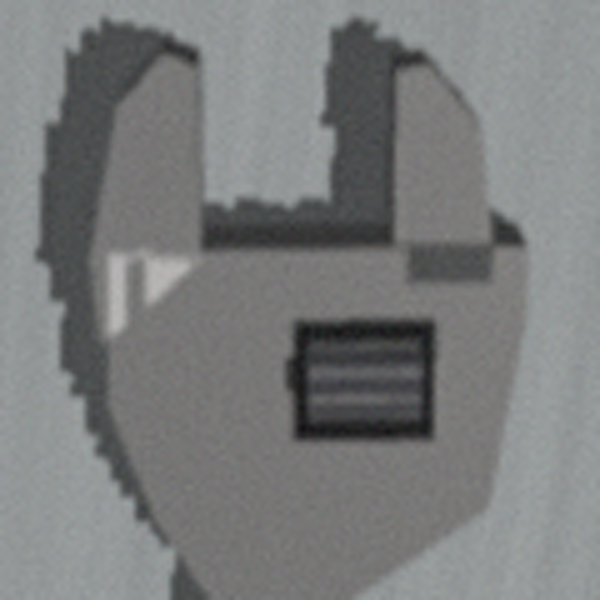

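```bash
python3 - <<'E'
from h import *
d=np.load("w2.npz"); im=d["im"];W=d["W"];f={"K":d["K"]}
nut=cast(f,W,[(225+358/8,85+285/8)],.058)[0]; print('nut',nut)
c=lambda x,y:(225+x/5-.4,170+y/5-.4)
P=cast(f,W,[c(203,70),c(203,240),c(395,75),c(395,235),c(205,248),c(395,243),c(365,380)],[.059]*6+[.0625] if 0 else .059)
print(P.round(4))
y=lambda a,b:np.degrees(np.arctan2(b[1]-a[1],b[0]-a[0]))
print('fixed face yaw',y(P[1],P[0]),'mov',y(P[3],P[2]),'throat-90',y(P[5],P[4])-90)
for yaw in (5.5,6.5):
    ex=np.array([np.cos(np.radians(yaw)),np.sin(np.radians(yaw))]);ey=np.array([-ex[1],ex[0]])
    t=(P[4,:2]+P[5,:2])/2; ff=(P[0,:2]+P[1,:2])/2; mf=(P[2,:2]+P[3,:2])/2
    o=ex*(t@ex+.0145)+ey*(ff@ey-.012); print(yaw,'origin',o,'gap',(ff-mf)@ey,'nut in wrench',(nut[:2]-o)@ex,(nut[:2]-o)@ey,'grip-90',o-ex*.09)
# handle edges
g=cv2.cvtColor(im,cv2.COLOR_BGR2GRAY)
cv2.imwrite("pics/hd2.png",cv2.resize(im[270:370,230:330],None,fx=6,fy=6,interpolation=cv2.INTER_CUBIC))
E
```

```text
nut [ 0.66260985 -0.05586346  0.058     ]
[[ 0.6171 -0.0567  0.059 ]
 [ 0.5907 -0.0591  0.059 ]
 [ 0.6192 -0.0853  0.059 ]
 [ 0.5944 -0.0882  0.059 ]
 [ 0.5895 -0.0595  0.059 ]
 [ 0.5932 -0.0884  0.059 ]
 [ 0.5704 -0.0864  0.059 ]]
fixed face yaw 5.125065814909591 mov 6.829661905600451 throat-90 7.2792391651603054
5.5 origin [ 0.60548011 -0.06981569] gap 0.028985543820161056 nut in wrench 0.05820398489648528 0.008412355533989743 grip-90 [ 0.51589445 -0.07844181]
6.5 origin [ 0.60543381 -0.06981498] gap 0.028983290505350593 nut in wrench 0.05838785808748647 0.007389327563682302 grip-90 [ 0.51601235 -0.08000327]
```

View pics/hd2.png

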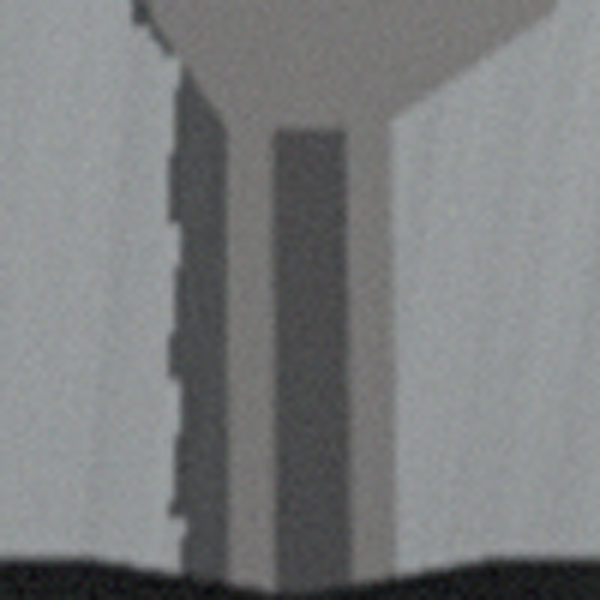

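```bash
python3 - <<'E'
from h import *
st(); print(delta([.516,-.0797,.048]))
E
```

```text
t 5.85 tcp [ 0.5991 -0.068   0.1673] xaxis yaw -84.25 z [-0. -0. -1.] F [-0.    0.58  0.17] M [-0.01 -0.   -0.02] w 1.0 j [-0.24  0.05  1.73 -0.    1.37  1.23]
[0.08173906 2.09720636 2.98208872]
```

Request:
carry_out(moves=[[[0, 0, -0.1, 0.08, 0.7, 0, 0], [0, 0, 0, 0, 0.7, 0.4, 0], [0, 0, 0, 0, 0.7, 0.5, 0], [0, 0, 0, 0, 0, 0.6, 0], [0, 0, 0, 0, 0, 0.6, 0], [0, 0, 0, 0, 0, 0.4, 0], [0, 0, 0, 0, 0, 0.3, 0], [0, 0, 0, 0, 0, 0.18, 0]]])

```text
time: 6.52
tool_pos: [0.5151, -0.08, 0.0465]
tool_rot: [0.0, 0.745, -0.667, -0.001]
contact_force: [0.1, 1.4, 0.1]
gripper_width: 0.5
```

Request:
carry_out(moves=[[[0, 0, 0, 0, 0, 0, -0.3], [0, 0, 0, 0, 0, 0, -0.3]]])

```text
time: 6.68
tool_pos: [0.5164, -0.0803, 0.0485]
tool_rot: [-0.0, 0.745, -0.667, 0.0]
contact_force: [0.0, 0.0, -0.6]
gripper_width: 0.35
```

```bash
python3 - <<'E'
from h import *
st()
f,W=shot("wrist","pics/w3.png")
E
```

```text
t 6.68 tcp [ 0.5164 -0.0803  0.0485] xaxis yaw -83.73 z [ 4.e-04 -1.e-04 -1.e+00] F [ 0.04  0.01 -0.58] M [-0.01 -0.02 -0.02] w 0.35 j [-0.3  -0.    1.99 -0.    1.15  1.16]
```

View pics/w3.png

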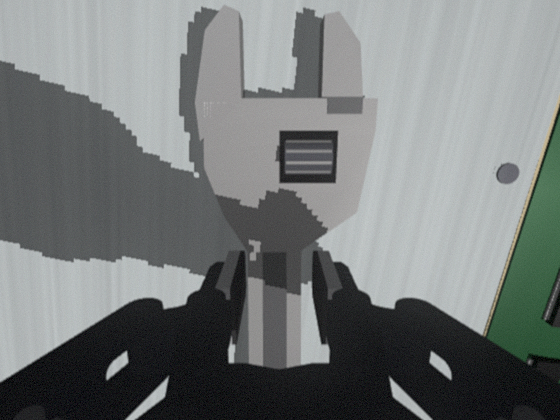

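Request:
carry_out(moves=[[[0, 0, 0, 0, 0, 0, -0.45], [0, 0, 0, 0, 0, 0, -1], [0, 0, 0, 0, 0, 0, -1], [0, 0, 0, 0, 0, 0, -1]]])

```text
time: 7.07
tool_pos: [0.5171, -0.0801, 0.0498]
tool_rot: [-0.001, 0.745, -0.667, 0.001]
contact_force: [-1.5, 2.7, 5.6]
gripper_width: 0.241
```

```bash
python3 - <<'E'
from h import *
st()
f,W=shot("wrist","pics/w4.png")
im=f["frame"][:,:,::-1].copy()
np.savez("w4.npz",im=im,W=W,K=f["K"])
cv2.imwrite("pics/w4c.png",cv2.resize(im[0:200,180:390],None,fx=3.6,fy=3,interpolation=cv2.INTER_CUBIC))
E
```

```text
t 7.07 tcp [ 0.5171 -0.0801  0.0498] xaxis yaw -83.74 z [ 2.4e-03  3.0e-04 -1.0e+00] F [-1.54  2.7   5.62] M [0.55 0.22 0.03] w 0.241 j [-0.3  -0.    1.99  0.    1.15  1.16]
```

View pics/w4c.png

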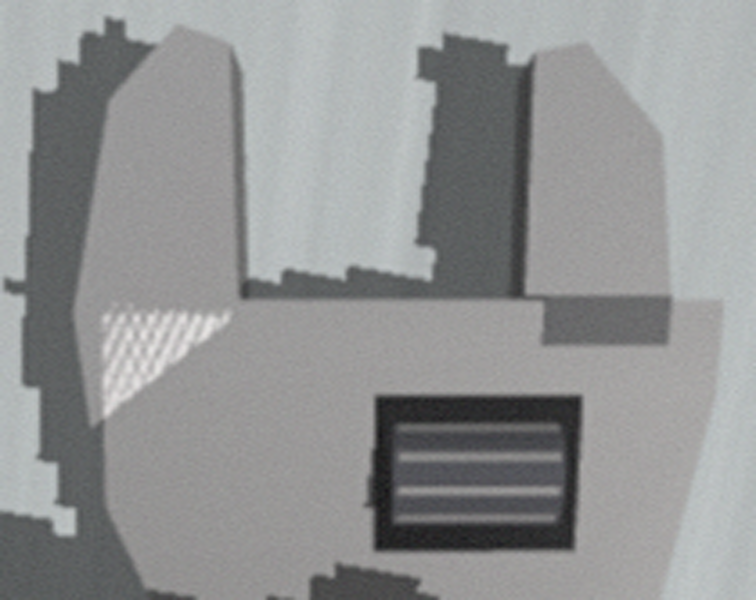

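Request:
carry_out(moves=[[[0, 0, 0, 0, 0, -0.04, -1], [0, 0, 0, 0, 0, 0, -1], [0, 0, 0, 0, 0, 0, -1]]])

```text
time: 7.37
tool_pos: [0.516, -0.0804, 0.0499]
tool_rot: [0.0, 0.745, -0.667, 0.0]
contact_force: [-0.0, 0.4, 1.7]
gripper_width: 0.238
```

```bash
python3 - <<'E'
from h import *
st()
d=np.load("w4.npz"); W=d["W"];f={"K":d["K"]}
nut=np.array([.6626,-.0559])
c=lambda x,y:(180+(x+.5)/3.6-.5,(y+.5)/3-.5)
P=cast(f,W,[c(232,50),c(240,290),c(535,65),c(525,290),c(245,297),c(520,297),c(375,472),c(580,472)],.059)[:,:2]
print(P.round(4))
y=lambda a,b:np.degrees(np.arctan2(b[1]-a[1],b[0]-a[0]))
print('fixed face yaw',y(P[1],P[0]),'mov',y(P[3],P[2]),'throat-90',y(P[5],P[4])-90,'worm box',y(P[7],P[6])-90)
yaw=6.3
ex=np.array([np.cos(np.radians(yaw)),np.sin(np.radians(yaw))]);ey=np.array([-ex[1],ex[0]])
t=(P[4]+P[5])/2; ff=(P[0]+P[1])/2; mf=(P[2]+P[3])/2
o=ex*(t@ex+.0145)+ey*(ff@ey-.012); print('origin',o,'gap',(ff-mf)@ey,'nut in wrench',(nut-o)@ex,(nut-o)@ey)
T=pose(); print('tcp in wrench',(T[:2,3]-o)@ex,(T[:2,3]-o)@ey)
E
```

```text
t 7.37 tcp [ 0.516  -0.0804  0.0499] xaxis yaw -83.74 z [ 3.e-04 -3.e-04 -1.e+00] F [-0.03  0.4   1.73] M [0.16 0.09 0.05] w 0.238 j [-0.3  -0.    1.99 -0.    1.15  1.16]
[[ 0.6175 -0.0571]
 [ 0.5908 -0.0602]
 [ 0.6192 -0.0868]
 [ 0.5941 -0.0895]
 [ 0.5901 -0.0608]
 [ 0.5932 -0.0891]
 [ 0.57   -0.0767]
 [ 0.5724 -0.0987]]
fixed face yaw 6.59364453189653 mov 6.1739688442547855 throat-90 6.335460965374665 worm box 6.330814161556617
origin [ 0.60572629 -0.07053774] gap 0.029619514531799205 nut in wrench 0.058136509885861054 0.008308347855600725
tcp in wrench -0.09023803324119437 4.8038084901917544e-05
```

Request:
carry_out(moves=[[[0, 0, -0.25, 0, 0, 0, -1], [0, 0, -0.25, 0, 0, 0, -1], [0, 0, -0.26, 0, 0, 0, -1], [0, 0, 0, 0, 0, 0, -1]]])

```text
time: 7.7
tool_pos: [0.5162, -0.0804, 0.0499]
tool_rot: [-0.0, 0.767, -0.642, 0.0]
contact_force: [0.3, 1.0, 0.9]
gripper_width: 0.242
```

```bash
python3 - <<'E'
from h import *
st()
nut=np.array([.6626,-.0559])
T=pose(); yaw=np.arctan2(T[1,0],T[0,0])+np.pi/2+np.radians(.04); ex=np.array([np.cos(yaw),np.sin(yaw)]);ey=np.array([-ex[1],ex[0]])
for xn,yn in [(.035,-.0015),(.010,-.0015),(0.003,-.0015),(0,-.0015)]:
    t=nut-ex*(xn+.0902)-ey*yn; print(np.degrees(yaw),xn,delta([*t,T[2,3]]))
f,W=shot("wrist","pics/w5.png")
E
```

```text
t 7.7 tcp [ 0.5162 -0.0804  0.0499] xaxis yaw -79.87 z [ 5.e-04 -3.e-04 -1.e+00] F [0.28 1.02 0.92] M [ 0.07 -0.1  -0.08] w 0.242 j [-0.3  -0.    1.99 -0.    1.15  1.1 ]
10.16592967739136 0.035 [ 4.18234948e-03 -5.80880581e-01  2.58677859e-04]
10.16592967739136 0.01 [ 3.74601722e-03 -1.20588037e+00  5.35333061e-04]
10.16592967739136 0.003 [ 3.62384419e-03 -1.38088031e+00  6.12796518e-04]
10.16592967739136 0 [ 3.57148432e-03 -1.45588028e+00  6.45995142e-04]
```

View pics/w5.png

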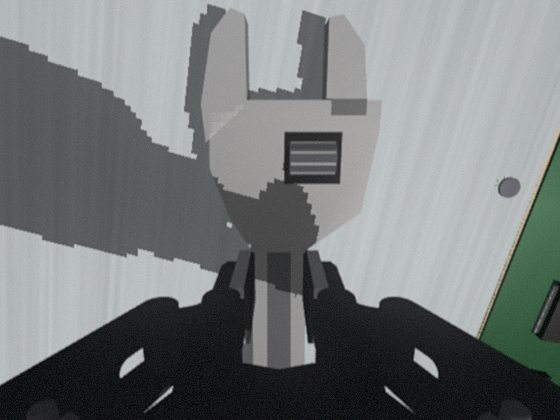

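Request:
carry_out(moves=[[[0, 0, 0, 0, -0.2, 0, -1], [0, 0, 0, 0, -0.2, 0, -1], [0, 0, 0, 0, -0.2, 0, -1], [0, 0, 0, 0, -0.2, 0, -1], [0, 0, 0, 0, -0.2, 0, -1], [0, 0, 0, 0, -0.15, 0, -1], [0, 0, 0, 0, 0, 0, -1]]])

```text
time: 8.33
tool_pos: [0.562, -0.0724, 0.0499]
tool_rot: [0.0, 0.767, -0.642, 0.0]
contact_force: [0.3, -0.5, 1.9]
gripper_width: 0.245
```

```bash
python3 - <<'E'
from h import *
st()
f,W=shot("wrist","pics/w6.png")
im=f["frame"][:,:,::-1].copy()
np.savez("w6.npz",im=im,W=W,K=f["K"])
cv2.imwrite("pics/w6c.png",cv2.resize(im[0:150,190:390],None,fx=4,fy=4,interpolation=cv2.INTER_CUBIC))
E
```

```text
t 8.33 tcp [ 0.562  -0.0724  0.0499] xaxis yaw -79.91 z [ 1.e-04 -5.e-04 -1.e+00] F [ 0.3  -0.51  1.88] M [ 0.04  0.   -0.02] w 0.245 j [-0.26  0.1   1.89 -0.    1.16  1.14]
```

View pics/w6c.png

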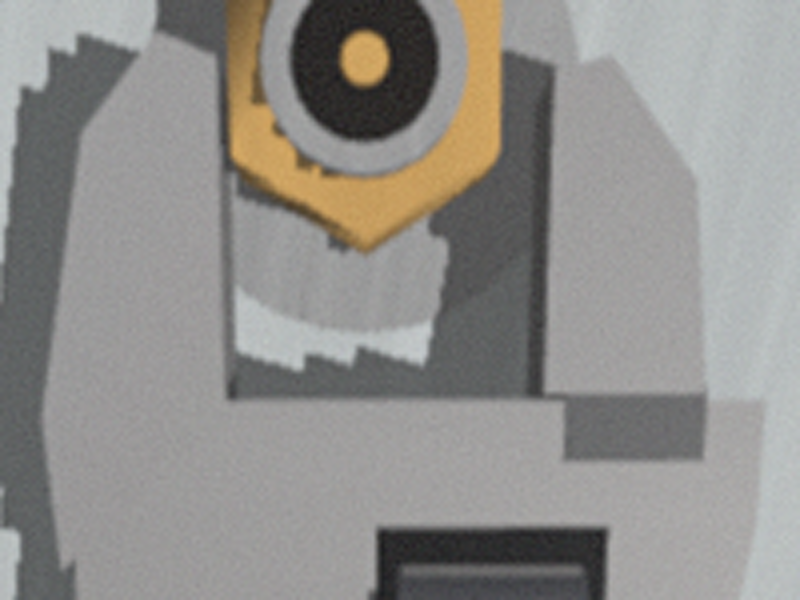

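```bash
python3 - <<'E'
from h import *
d=np.load("w6.npz"); W=d["W"];f={"K":d["K"]}
c=lambda x,y:(190+(x+.5)/4-.5,(y+.5)/4-.5)
A=cast(f,W,[c(218,60),c(228,390),c(553,65),c(545,390),c(230,399),c(545,397)],.059)[:,:2]
B=cast(f,W,[c(365,250),c(230,160),c(500,155),c(228,10),c(500,10)],.057)[:,:2]
C=cast(f,W,[c(366,57)],.059)[:,:2]
yaw=np.radians(10.13); ex=np.array([np.cos(yaw),np.sin(yaw)]);ey=np.array([-ex[1],ex[0]]); R_=np.c_[ex,ey]
y=lambda a,b:np.degrees(np.arctan2(b[1]-a[1],b[0]-a[0]))
print('yaws',y(A[1],A[0]),y(A[3],A[2]),y(A[5],A[4])-90,'nut',y(B[1],B[3]),y(B[2],B[4]))
t=(A[4]+A[5])/2@ex; ff=(A[0]+A[1])/2@ey
o=ex*(t+.0145)+ey*(ff-.012); print('o',o,'tcp rel',(pose()[:2,3]-o)@R_)
for n,p in (("jaws",A),("nut",B),("barrel",C)): print(n,((p-o)@R_*1000).round(1).tolist())
E
```

```text
yaws 10.577995965607176 10.790678288737025 10.515307787333612 nut 9.613086775941174 11.772407767850751
o [ 0.64957428 -0.05715138] tcp rel [-0.08891527  0.00042122]
jaws [[13.8, 12.1], [-13.8, 11.9], [13.4, -17.3], [-13.8, -17.6], [-14.6, 11.7], [-14.4, -17.7]]
nut [[-1.4, -0.9], [6.1, 11.4], [6.6, -13.1], [18.3, 11.3], [18.3, -12.7]]
barrel [[14.0, -0.9]]
```

Request:
carry_out(moves=[[[0, 0, 0, 0, -0.1, 0, -1], [0, 0, 0, 0, -0.1, 0, -1], [0, 0, 0, 0, -0.08, 0, -1], [0, 0, 0, 0, 0, 0, -1], [0, 0, 0, 0, 0, 0, -1]]])

```text
time: 8.8
tool_pos: [0.5718, -0.0705, 0.0499]
tool_rot: [0.001, 0.766, -0.642, -0.0]
contact_force: [-4.5, -0.7, 4.7]
gripper_width: 0.242
```

Request:
carry_out(moves=[[[0, 0, 0, 0, -0.02, 0, -1], [0, 0, 0, 0, 0, 0, -1], [0, 0, 0, 0, 0, 0, -1]]])

```text
time: 9.05
tool_pos: [0.572, -0.0704, 0.0499]
tool_rot: [0.001, 0.766, -0.642, -0.001]
contact_force: [-6.0, -1.3, 7.0]
gripper_width: 0.243
```

Request:
carry_out(moves=[[[0, 0, 0, 0, -0.015, 0, -1], [0, 0, 0, 0, 0, 0, -1], [0, 0, 0, 0, 0, 0, -1]]])

```text
time: 9.3
tool_pos: [0.5725, -0.0703, 0.0498]
tool_rot: [0.001, 0.766, -0.642, -0.001]
contact_force: [-6.0, -2.1, 5.8]
gripper_width: 0.238
```

```bash
python3 - <<'E'
from h import *
st()
f,W=shot("wrist","pics/w7.png")
im=f["frame"][:,:,::-1].copy()
np.savez("w7.npz",im=im,W=W,K=f["K"])
cv2.imwrite("pics/w7c.png",cv2.resize(im[0:150,190:390],None,fx=4,fy=4,interpolation=cv2.INTER_CUBIC))
E
```

```text
t 9.3 tcp [ 0.5725 -0.0703  0.0498] xaxis yaw -79.93 z [-2.7e-03 -5.0e-04 -1.0e+00] F [-6.02 -2.08  5.77] M [-0.1   1.01 -0.03] w 0.238 j [-0.25  0.12  1.86 -0.    1.16  1.14]
```

View pics/w7c.png

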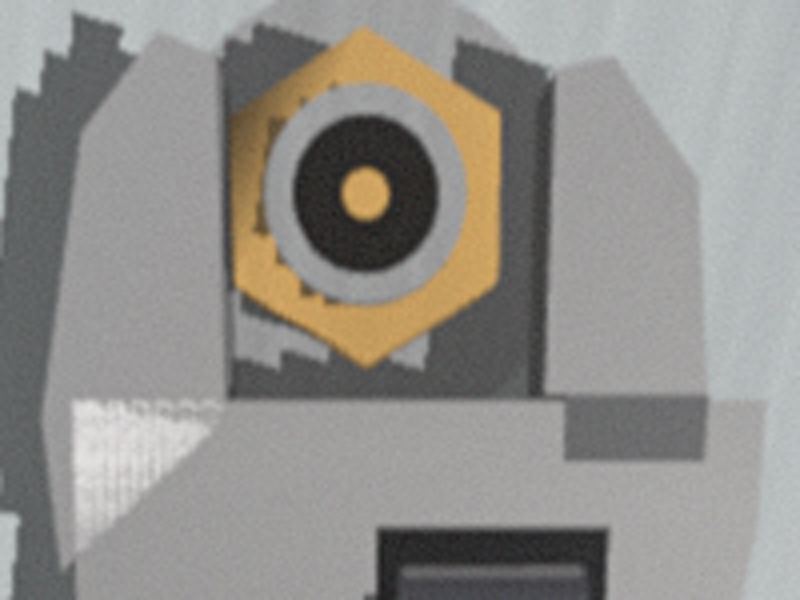

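```bash
python3 - <<'E'
from h import *
d=np.load("w7.npz"); W=d["W"];f={"K":d["K"]}
c=lambda x,y:(190+(x+.5)/4-.5,(y+.5)/4-.5)
A=cast(f,W,[c(218,60),c(228,390),c(553,65),c(545,390),c(230,399),c(545,397)],.059)[:,:2]
B=cast(f,W,[c(365,368),c(365,27),c(232,288),c(500,285),c(232,115),c(500,110)],.057)[:,:2]
C=cast(f,W,[c(366,193)],.059)[:,:2]
yaw=np.radians(10.5); ex=np.array([np.cos(yaw),np.sin(yaw)]);ey=np.array([-ex[1],ex[0]]); R_=np.c_[ex,ey]
t=(A[4]+A[5])/2@ex; ff=(A[0]+A[1])/2@ey
o=ex*(t+.0145)+ey*(ff-.012); print('o',o,'tcp rel',(pose()[:2,3]-o)@R_)
for n,p in (("jaws",A),("nut",B),("barrel",C)): print(n,((p-o)@R_*1000).round(1).tolist())
st()
z=grab_frame("wrist")["z_map"]; print(z[60:110:4,280].round(4))
E
```

```text
o [ 0.66012895 -0.05515604] tcp rel [-0.0889027   0.00103785]
jaws [[13.8, 12.0], [-13.7, 12.0], [13.3, -17.4], [-13.9, -17.5], [-14.5, 11.8], [-14.5, -17.5]]
nut [[-11.7, -0.8], [16.9, -0.9], [-4.6, 11.5], [-4.5, -13.3], [9.9, 11.1], [10.1, -13.0]]
barrel [[3.0, -0.9]]
t 9.35 tcp [ 0.5725 -0.0703  0.0499] xaxis yaw -79.93 z [-2.7e-03 -5.0e-04 -1.0e+00] F [-6.21 -1.65  6.56] M [-0.2   1.01 -0.04] w 0.242 j [-0.25  0.12  1.86 -0.    1.16  1.14]
[0.1216 0.1217 0.1244 0.1241 0.1272 0.1271 0.1271 0.1276 0.1393 0.14
 0.1265 0.1281 0.1288]
```

```bash
python3 - <<'E'
from h import *
f,W=shot("wrist")
z=f["z_map"]
def P(u,v):
    d=np.median(z[v-1:v+2,u-1:u+2]); p=np.linalg.inv(f["K"])@[u,v,1]*d; return (W@[*p,1])[:3]
for n,u,v in [("nut",265,75),("nut",305,80),("nut",281,80),("barrel",280,72),("jawF",220,60),("jawM",345,60),("head",240,120),("head2",330,130),("plate",440,60),("plate",480,120),("washer",308,8),("plate",120,30),("throatedge",290,102)]: print(n,P(u,v).round(4))
v=np.arange(70,112); print([P(282,int(k))[[0,2]].round(4).tolist() for k in range(80,106,1)])
E
```

```text
nut [ 0.6533 -0.0513  0.0589]
nut [ 0.6554 -0.0668  0.0464]
nut [ 0.6527 -0.0574  0.0589]
barrel [ 0.6551 -0.0566  0.0609]
jawF [ 0.6553 -0.0347  0.0604]
jawM [ 0.6631 -0.0787  0.061 ]
head [ 0.6359 -0.0447  0.0597]
head2 [ 0.6383 -0.0788  0.0605]
plate [ 0.6722 -0.1181  0.0461]
plate [ 0.6529 -0.1413  0.0462]
washer [ 0.6809 -0.0628  0.0467]
plate [0.6607 0.0074 0.0462]
throatedge [ 0.6456 -0.062   0.0605]
[[0.6527, 0.059], [0.6524, 0.0589], [0.652, 0.059], [0.6517, 0.0591], [0.6513, 0.0592], [0.651, 0.0587], [0.6507, 0.0587], [0.6503, 0.0587], [0.65, 0.0584], [0.6497, 0.0578], [0.6495, 0.0546], [0.6496, 0.0478], [0.6492, 0.0471], [0.6489, 0.0471], [0.6485, 0.0468], [0.6481, 0.0467], [0.6478, 0.0462], [0.6474, 0.0463], [0.647, 0.0467], [0.6466, 0.0471], [0.6458, 0.0599], [0.6454, 0.0606], [0.6451, 0.0607], [0.6447, 0.0605], [0.6444, 0.0603], [0.644, 0.0605]]
```

Request:
carry_out(moves=[[[0, 0, 0, 0, 0, -0.02, -1], [0, 0, 0, 0, 0, 0, -1], [0, 0, 0, 0, 0, 0, -1]]])

```text
time: 9.7
tool_pos: [0.5729, -0.0701, 0.0499]
tool_rot: [0.0, 0.766, -0.642, -0.001]
contact_force: [-2.5, -0.9, -0.2]
gripper_width: 0.244
```

Request:
carry_out(moves=[[[0, 0, 0, 0, 0, -0.015, -1], [0, 0, 0, 0, 0, 0, -1], [0, 0, 0, 0, 0, 0, -1]]])

```text
time: 9.95
tool_pos: [0.5733, -0.0697, 0.0502]
tool_rot: [-0.0, 0.766, -0.642, -0.0]
contact_force: [-0.3, -1.0, -5.2]
gripper_width: 0.24
```

```bash
python3 - <<'E'
from h import *
st()
E
```

```text
t 9.95 tcp [ 0.5733 -0.0697  0.0502] xaxis yaw -79.95 z [-7.e-04  6.e-04 -1.e+00] F [-0.28 -0.97 -5.17] M [-0.02  0.   -0.01] w 0.24 j [-0.25  0.12  1.86  0.    1.16  1.15]
```

Request:
carry_out(moves=[[[0, 0, 0, 0, 0, 0.008, -1], [0, 0, 0, 0, -0.03, 0, -1], [0, 0, 0, 0, 0, 0, -1], [0, 0, 0, 0, 0, 0, -1]]])

```text
time: 10.28
tool_pos: [0.5749, -0.0697, 0.0506]
tool_rot: [-0.0, 0.766, -0.642, -0.0]
contact_force: [0.6, -0.7, -3.6]
gripper_width: 0.243
```

Request:
carry_out(moves=[[[0, 0, 0, 0, -0.02, 0, -1], [0, 0, 0, 0, 0, 0, -1], [0, 0, 0, 0, 0, 0, -1]]])

```text
time: 10.53
tool_pos: [0.5757, -0.0697, 0.0508]
tool_rot: [-0.0, 0.766, -0.642, -0.0]
contact_force: [-0.5, -0.4, -5.0]
gripper_width: 0.241
```

```bash
cat > look.py <<'E'
from h import *
import sys
st()
n=sys.argv[1]
f,W=shot("wrist","pics/%s.png"%n)
z=f["z_map"]
im=f["frame"][:,:,::-1].copy()
np.savez(n+".npz",im=im,W=W,K=f["K"],z=z)
cv2.imwrite("pics/%sc.png"%n,cv2.resize(im[0:150,190:390],None,fx=4,fy=4,interpolation=cv2.INTER_CUBIC))
E
python3 look.py w8
```

```text
t 10.53 tcp [ 0.5757 -0.0697  0.0508] xaxis yaw -79.95 z [ 0.  0. -1.] F [-0.52 -0.37 -5.03] M [-0.02  0.08 -0.  ] w 0.241 j [-0.25  0.13  1.85  0.    1.16  1.15]
```

View pics/w8c.png

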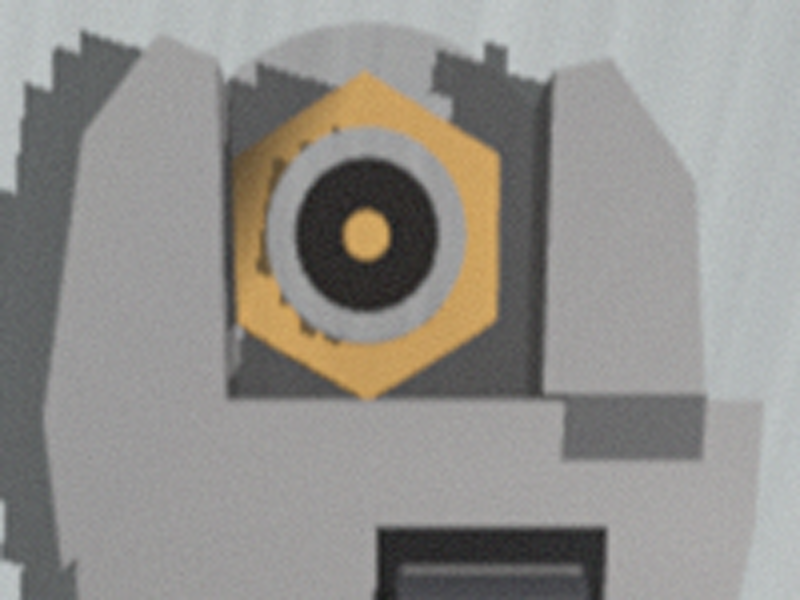

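Request:
carry_out(moves=[[[0, 0, 0, 0, 0, 0.015, -1], [0, 0, 0, 0, 0, 0, -1], [0, 0, 0, 0, 0, 0, -1]]])

```text
time: 10.83
tool_pos: [0.5757, -0.0697, 0.0502]
tool_rot: [-0.0, 0.766, -0.642, 0.0]
contact_force: [0.2, -0.4, -4.9]
gripper_width: 0.238
```

Request:
carry_out(moves=[[[0, 0, 0, 0, -0.015, 0, -1], [0, 0, 0, 0, 0, 0, -1], [0, 0, 0, 0, 0, 0, -1]]])

```text
time: 11.08
tool_pos: [0.576, -0.0696, 0.0501]
tool_rot: [0.0, 0.766, -0.642, -0.0]
contact_force: [-1.0, 0.2, -4.2]
gripper_width: 0.242
```

```bash
python3 look.py w9; python3 - <<'E'
from h import *
d=np.load("w9.npz"); W=d["W"];K=d["K"];z=d["z"]
def P(u,v):
    dd=np.median(z[v,u-1:u+2]); p=np.linalg.inv(K)@[u,v,1]*dd; return (W@[*p,1])[:3]
for u in (278,280,282,284): print([(k,*P(u,k)[[0,2]].round(4).tolist()) for k in range(90,106,1)])
for n,u,v in [("jawF",220,60),("jawM",345,60),("head",240,120),("head2",330,130),("plate",440,60)]: print(n,P(u,v).round(4))
E
```

```text
t 11.08 tcp [ 0.576  -0.0696  0.0501] xaxis yaw -79.94 z [-5.e-04 -0.e+00 -1.e+00] F [-1.05  0.16 -4.23] M [-0.    0.18 -0.01] w 0.242 j [-0.25  0.13  1.85 -0.    1.16  1.15]
[(90, 0.6526, 0.0589), (91, 0.6522, 0.0589), (92, 0.6518, 0.0594), (93, 0.6515, 0.0593), (94, 0.6512, 0.0584), (95, 0.6508, 0.0595), (96, 0.6505, 0.0585), (97, 0.6501, 0.0587), (98, 0.6498, 0.0574), (99, 0.6499, 0.0464), (100, 0.649, 0.0604), (101, 0.6487, 0.0607), (102, 0.6483, 0.0613), (103, 0.648, 0.0589), (104, 0.6476, 0.0603), (105, 0.6473, 0.0608)]
[(90, 0.6527, 0.0588), (91, 0.6524, 0.058), (92, 0.652, 0.0593), (93, 0.6516, 0.0593), (94, 0.6513, 0.0585), (95, 0.6509, 0.0595), (96, 0.6506, 0.0596), (97, 0.6503, 0.0587), (98, 0.6499, 0.0592), (99, 0.6496, 0.0583), (100, 0.6492, 0.0604), (101, 0.6488, 0.0607), (102, 0.6485, 0.0601), (103, 0.6481, 0.0603), (104, 0.6478, 0.0602), (105, 0.6474, 0.0598)]
[(90, 0.6528, 0.0588), (91, 0.6525, 0.0589), (92, 0.6521, 0.0596), (93, 0.6518, 0.0583), (94, 0.6514, 0.0591), (95, 0.6511, 0.0587), (96, 0.6507, 0.0592), (97, 0.6504, 0.0593), (98, 0.6501, 0.0585), (99, 0.6497, 0.0583), (100, 0.6493, 0.0604), (101, 0.6489, 0.0609), (102, 0.6486, 0.0607), (103, 0.6482, 0.0605), (104, 0.6479, 0.0598), (105, 0.6476, 0.0598)]
[(90, 0.653, 0.0583), (91, 0.6526, 0.0592), (92, 0.6522, 0.0597), (93, 0.6519, 0.0587), (94, 0.6516, 0.0591), (95, 0.6512, 0.0587), (96, 0.6509, 0.0588), (97, 0.6505, 0.0583), (98, 0.6502, 0.059), (99, 0.6501, 0.0515), (100, 0.6494, 0.0609), (101, 0.6491, 0.0601), (102, 0.6487, 0.0615), (103, 0.6484, 0.0605), (104, 0.648, 0.0601), (105, 0.6477, 0.0607)]
jawF [ 0.6588 -0.0339  0.0605]
jawM [ 0.6669 -0.0783  0.0597]
head [ 0.6395 -0.0441  0.0607]
head2 [ 0.6418 -0.0782  0.06  ]
plate [ 0.6758 -0.1175  0.0461]
```

View pics/w9c.png

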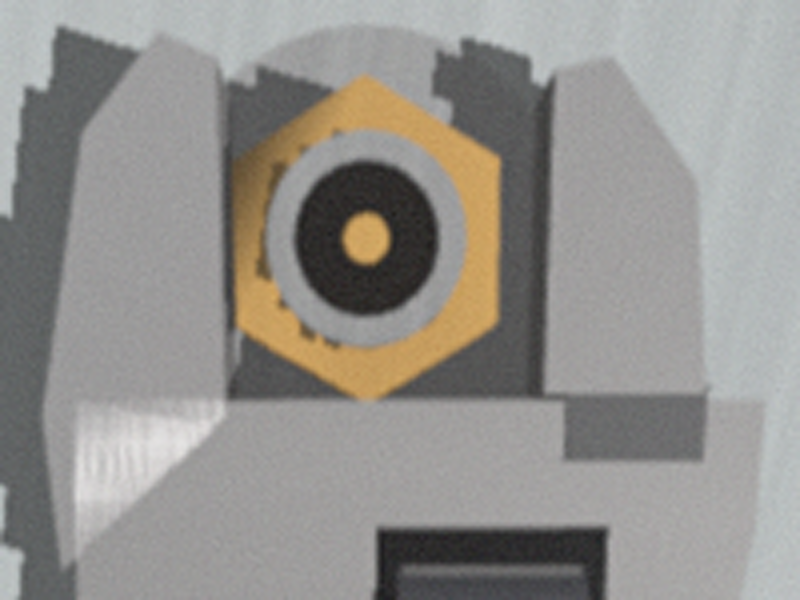

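Request:
carry_out(moves=[[[0, 0, 0, 0.01, -0.01, 0.01, -1], [0, 0, 0, 0, 0, 0, -1], [0, 0, 0, 0, 0, 0, -1]]])

```text
time: 11.38
tool_pos: [0.5762, -0.0697, 0.0499]
tool_rot: [0.0, 0.766, -0.642, -0.001]
contact_force: [-4.5, 1.2, -0.1]
gripper_width: 0.239
```

Request:
carry_out(moves=[[[0, 0, 0, 0.012, -0.005, 0, -1], [0, 0, 0, 0, 0, 0, -1], [0, 0, 0, 0, 0, 0, -1]]])

```text
time: 11.63
tool_pos: [0.5763, -0.0698, 0.0499]
tool_rot: [0.0, 0.766, -0.642, -0.001]
contact_force: [-6.0, 2.0, 0.6]
gripper_width: 0.24
```

```bash
python3 look.py w10
```

```text
t 11.63 tcp [ 0.5763 -0.0698  0.0499] xaxis yaw -79.94 z [-0.0021  0.0011 -1.    ] F [-5.97  2.04  0.64] M [0.41 1.   0.04] w 0.24 j [-0.25  0.13  1.85  0.    1.16  1.15]
```

View pics/w10c.png

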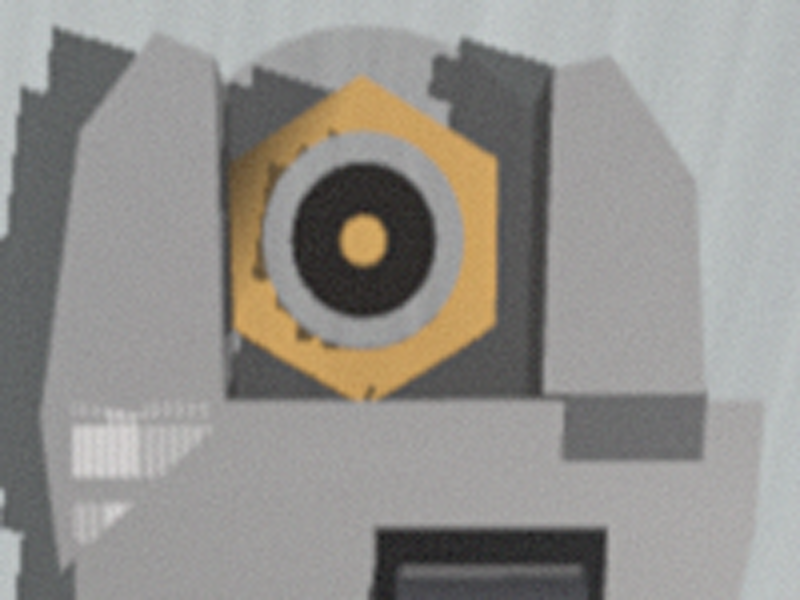

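Request:
carry_out(moves=[[[0, 0, 0, 0.012, 0.012, 0, -1], [0, 0, 0, 0, 0, 0, -1], [0, 0, 0, 0, 0, 0, -1]]])

```text
time: 11.93
tool_pos: [0.5763, -0.0702, 0.0499]
tool_rot: [-0.0, 0.766, -0.642, -0.001]
contact_force: [-3.8, 2.8, -1.1]
gripper_width: 0.243
```

Request:
carry_out(moves=[[[0, 0, 0, 0.012, 0, 0, -1], [0, 0, 0, 0, 0, 0, -1], [0, 0, 0, 0, 0, 0, -1]]])

```text
time: 12.18
tool_pos: [0.5764, -0.0705, 0.0499]
tool_rot: [-0.0, 0.766, -0.642, -0.001]
contact_force: [-5.0, 3.4, 0.5]
gripper_width: 0.244
```

```bash
python3 look.py w11
```

```text
t 12.18 tcp [ 0.5764 -0.0705  0.0499] xaxis yaw -79.93 z [-0.001   0.0016 -1.    ] F [-5.03  3.35  0.54] M [0.61 0.79 0.11] w 0.244 j [-0.25  0.13  1.85  0.    1.16  1.14]
```

View pics/w11c.png

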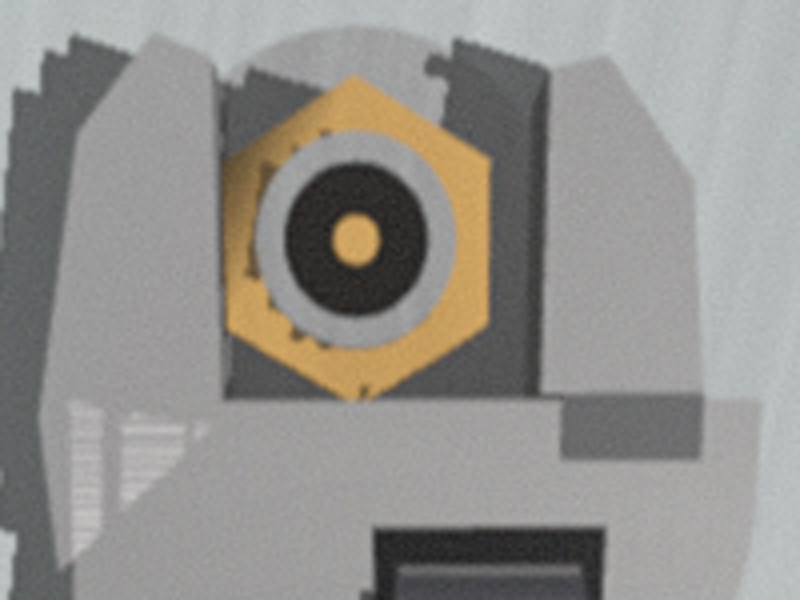

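Request:
carry_out(moves=[[[0, 0, 0, -0.005, 0.012, 0, -1], [0, 0, 0, 0, 0, 0, -1], [0, 0, 0, 0, 0, 0, -0.4], [0, 0, 0, 0, 0, 0, -0.3], [0, 0, 0, 0, 0, 0, -0.1], [0, 0, 0, 0, 0, 0, 0]]])

```text
time: 12.73
tool_pos: [0.5773, -0.0718, 0.0508]
tool_rot: [-0.0, 0.766, -0.643, 0.001]
contact_force: [0.6, 0.4, -0.0]
gripper_width: 0.499
```

Request:
carry_out(moves=[[[0, 0, 0, 0, 0, -0.2, 0], [0, 0, 0, 0, 0, -0.3, 0], [0, 0, 0, 0, 0, -0.4, 0], [0, 0, 0, 0, 0, -0.4, 0], [0, 0, 0, 0, 0, 0, -1], [0, 0, 0, 0, 0, 0, -1], [0, 0, 0, 0, 0, 0, -1], [0, 0, 0, 0, 0, 0, -1]]])

```text
time: 13.4
tool_pos: [0.5754, -0.0711, 0.1007]
tool_rot: [0.0, 0.766, -0.642, -0.001]
contact_force: [0.2, -1.2, 0.0]
gripper_width: -0.001
```

```bash
python3 look.py w12; python3 - <<'E'
from h import *
print(delta([.6313-.009,-.0739-.0016,.07]))
E
```

```text
t 13.4 tcp [ 0.5754 -0.0711  0.1007] xaxis yaw -79.95 z [-1.7e-03  4.0e-04 -1.0e+00] F [ 0.17 -1.23  0.02] M [-0.02 -0.04  0.02] w -0.001 j [-0.25  0.06  1.83 -0.    1.25  1.14]
[ 0.31505751 -1.13834168  0.76037901]
```

View pics/w12.png

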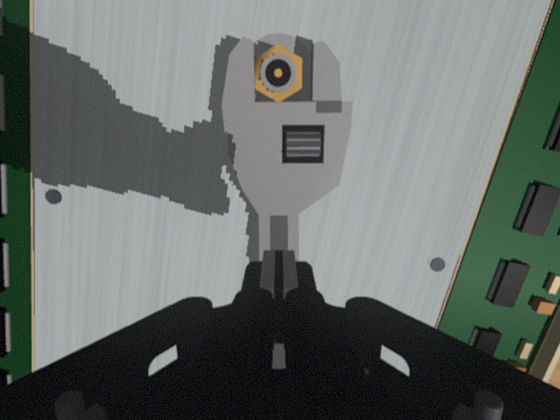

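```bash
python3 - <<'E'
from h import *
d=np.load("w12.npz"); W=d["W"];f={"K":d["K"]}
cv2.imwrite("pics/w12d.png",cv2.resize(d["im"][25:175,200:370],None,fx=4.5,fy=4,interpolation=cv2.INTER_CUBIC))
w=cast(f,W,[(303,144)],.0595)[0]; n=cast(f,W,[(278,72)],.059)[0]; print('worm',w,'nut',n)
T=pose(); yaw=np.radians(10.1); ex=np.array([np.cos(yaw),np.sin(yaw)]);ey=np.array([-ex[1],ex[0]])
print('nut-worm in wrench',(n-w)[:2]@ex,(n-w)[:2]@ey)
# tcp check: project pose tcp
print(proj(f,W,T[:3,3]))
E
```

```text
worm [ 0.6305874  -0.07493602  0.0595    ] nut [ 0.66341859 -0.05562406  0.059     ]
nut-worm in wrench 0.03570908103847869 0.013255189344413361
[[277.30146106 270.92464923]]
```

View pics/w12d.png

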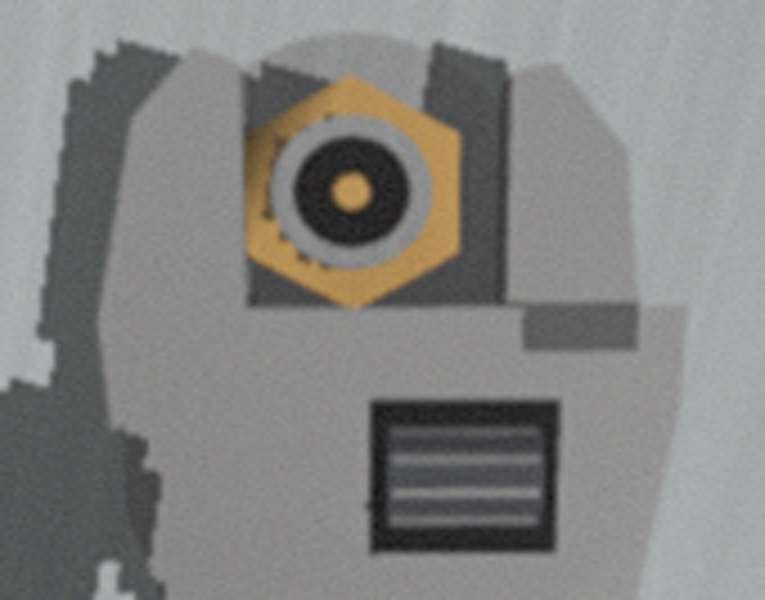

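Request:
carry_out(moves=[[[0, 0, 0, 0.11, -0.38, 0, -1], [0, 0, 0, 0.11, -0.38, 0, -1], [0, 0, 0, 0.11, -0.37, 0.2, -1], [0, 0, 0, 0, 0, 0.3, -1], [0, 0, 0, 0, 0, 0.25, -1], [0, 0, 0, 0, 0, 0.06, -1], [0, 0, 0, 0, 0, 0, -1], [0, 0, 0, 0, 0, 0, -1]]])

```text
time: 14.12
tool_pos: [0.6219, -0.0761, 0.0686]
tool_rot: [0.0, 0.766, -0.642, -0.001]
contact_force: [-0.8, 0.6, 0.8]
gripper_width: 0.001
```

```bash
python3 look.py w13
```

```text
t 14.12 tcp [ 0.6219 -0.0761  0.0686] xaxis yaw -79.94 z [-1.7e-03  4.0e-04 -1.0e+00] F [-0.79  0.58  0.79] M [-0.   -0.03 -0.01] w 0.001 j [-0.24  0.21  1.73 -0.    1.21  1.15]
```

View pics/w13.png

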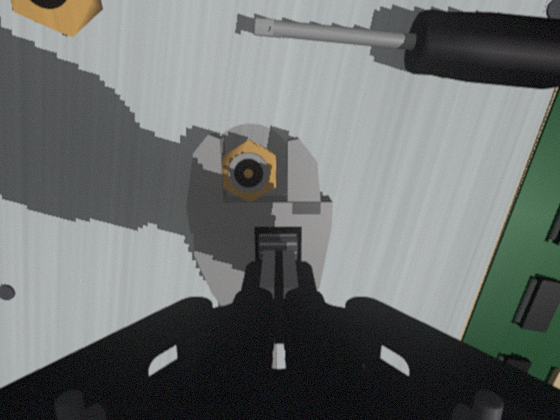

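Request:
carry_out(moves=[[[0, 0, 0, 0, 0, 0.06, -1], [0, 0, 0, 0, 0, 0.06, -1], [0, 0, 0, 0, 0, 0, -1], [0, 0, 0, 0, 0, 0, -1]]])

```text
time: 14.5
tool_pos: [0.6229, -0.0763, 0.0646]
tool_rot: [0.0, 0.766, -0.642, 0.0]
contact_force: [0.7, -0.6, 0.0]
gripper_width: -0.004
```

Request:
carry_out(moves=[[[0, 0, 0, 0, 0, 0.01, -1], [0, 0, 0, 0, 0, 0.01, -1], [0, 0, 0, 0, 0, 0, -1]]])

```text
time: 14.75
tool_pos: [0.623, -0.0763, 0.0638]
tool_rot: [0.0, 0.766, -0.642, 0.0]
contact_force: [-0.2, 0.5, 0.3]
gripper_width: -0.001
```

Request:
carry_out(moves=[[[0, 0, 0, 0, 0, 0.01, -1], [0, 0, 0, 0, 0, 0, -1], [0, 0, 0, 0, 0, 0, -1]]])

```text
time: 15.0
tool_pos: [0.623, -0.0764, 0.0634]
tool_rot: [0.0, 0.766, -0.642, -0.0]
contact_force: [-0.0, -0.8, 0.4]
gripper_width: -0.001
```

Request:
carry_out(moves=[[[0, 0, 0, 0, 0, 0.01, -1], [0, 0, 0, 0, 0, 0, -1], [0, 0, 0, 0, 0, 0, -1]]])

```text
time: 15.25
tool_pos: [0.623, -0.0763, 0.063]
tool_rot: [0.0, 0.766, -0.642, -0.0]
contact_force: [0.3, -0.1, -0.3]
gripper_width: -0.0
```

Request:
carry_out(moves=[[[0, 0, 0, 0, 0, 0.01, -1], [0, 0, 0, 0, 0, 0, -1], [0, 0, 0, 0, 0, 0, -1]]])

```text
time: 15.5
tool_pos: [0.623, -0.0764, 0.0626]
tool_rot: [-0.0, 0.766, -0.642, -0.0]
contact_force: [-1.1, -0.2, -0.0]
gripper_width: 0.001
```

Request:
carry_out(moves=[[[0, 0, 0, 0, 0, 0.01, -1], [0, 0, 0, 0, 0, 0, -1], [0, 0, 0, 0, 0, 0, -1]]])

```text
time: 15.75
tool_pos: [0.623, -0.0764, 0.0625]
tool_rot: [0.0, 0.766, -0.642, 0.0]
contact_force: [-1.0, 0.4, 1.8]
gripper_width: -0.0
```

Request:
carry_out(moves=[[[0, 0, 0, 0, 0, 0.012, -1], [0, 0, 0, 0, 0, 0, -1], [0, 0, 0, 0, 0, 0, -1]]])

```text
time: 16.0
tool_pos: [0.6231, -0.0764, 0.0624]
tool_rot: [0.0, 0.766, -0.642, 0.0]
contact_force: [-3.0, 0.9, 5.1]
gripper_width: -0.0
```

Request:
carry_out(moves=[[[0, 0, 0, 0, -0.025, 0, -1], [0, 0, 0, 0, -0.025, 0, -1], [0, 0, 0, 0, -0.025, 0, -1]]])

```text
time: 16.25
tool_pos: [0.626, -0.0759, 0.0624]
tool_rot: [0.0, 0.766, -0.642, -0.0]
contact_force: [-2.9, 0.5, 6.1]
gripper_width: 0.005
```

```bash
python3 look.py w14; python3 - <<'E'
import numpy as np,cv2
d=np.load("w14.npz"); cv2.imwrite("pics/w14d.png",cv2.resize(d["im"][110:310,170:350],None,fx=4,fy=3,interpolation=cv2.INTER_CUBIC))
E
```

```text
t 16.25 tcp [ 0.626  -0.0759  0.0624] xaxis yaw -79.94 z [-2.e-04 -0.e+00 -1.e+00] F [-2.9   0.5   6.07] M [0.04 0.56 0.04] w 0.005 j [-0.24  0.22  1.72 -0.    1.2   1.16]
```

View pics/w14d.png

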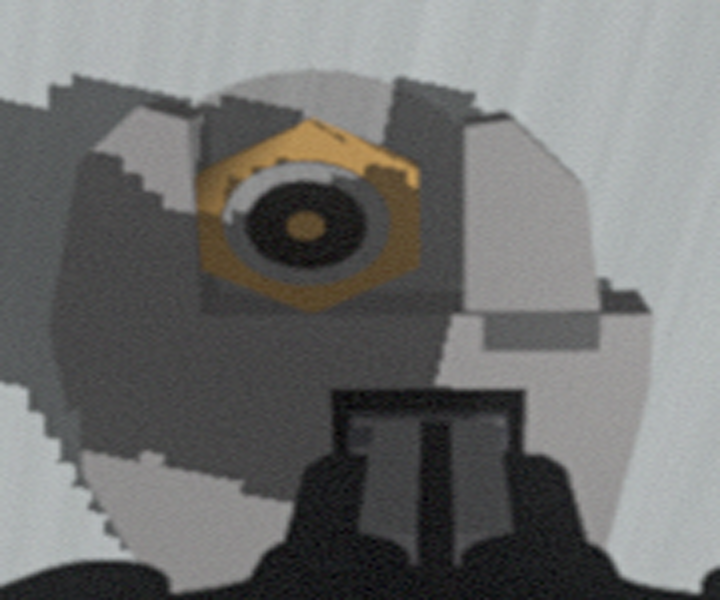

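Request:
carry_out(moves=[[[0, 0, 0, 0, -0.04, 0, -1], [0, 0, 0, 0, -0.04, 0, -1], [0, 0, 0, 0, -0.04, 0, -1], [0, 0, 0, 0, -0.04, 0, -1], [0, 0, 0, 0, 0, 0, -1]]])

```text
time: 16.72
tool_pos: [0.6325, -0.0747, 0.0624]
tool_rot: [-0.0, 0.766, -0.642, 0.0]
contact_force: [-2.1, 0.9, 6.6]
gripper_width: -0.001
```

Request:
carry_out(moves=[[[0, 0, 0, 0, -0.04, 0, -1], [0, 0, 0, 0, -0.04, 0, -1], [0, 0, 0, 0, -0.04, 0, -1], [0, 0, 0, 0, -0.04, 0, -1], [0, 0, 0, 0, -0.02, 0, -1], [0, 0, 0, 0, 0, 0, -1]]])

```text
time: 17.22
tool_pos: [0.6397, -0.0735, 0.0618]
tool_rot: [-0.0, 0.766, -0.642, 0.0]
contact_force: [-0.8, -0.3, 3.1]
gripper_width: 0.001
```

```bash
python3 look.py w15; python3 - <<'E'
import numpy as np,cv2
d=np.load("w15.npz"); cv2.imwrite("pics/w15d.png",cv2.resize(d["im"][110:310,170:350],None,fx=4,fy=3,interpolation=cv2.INTER_CUBIC))
E
```

```text
t 17.22 tcp [ 0.6397 -0.0735  0.0618] xaxis yaw -79.94 z [ 8.e-04 -2.e-04 -1.e+00] F [-0.83 -0.29  3.05] M [-0.    0.09 -0.02] w 0.001 j [-0.23  0.25  1.69 -0.    1.2   1.17]
```

View pics/w15d.png

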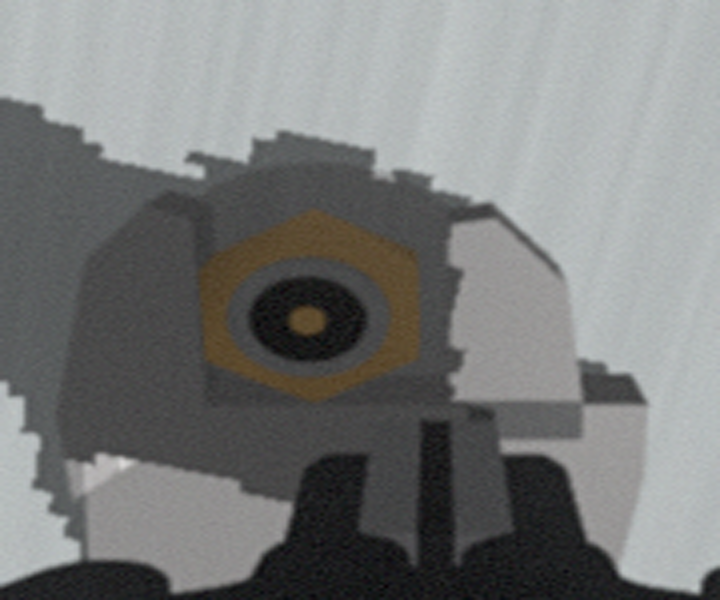

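Request:
carry_out(moves=[[[0, 0, 0, 0, 0, -0.06, -1], [0, 0, 0, 0, 0, -0.04, -1], [0, 0, 0, 0, 0.2, 0, -1], [0, 0, 0, 0, 0.2, 0, -1], [0, 0, 0, 0, 0, 0, -1], [0, 0, 0, 0, 0, 0.06, -1], [0, 0, 0, 0, 0, 0.025, -1], [0, 0, 0, 0, 0, 0.015, -1]]])

```text
time: 17.93
tool_pos: [0.6236, -0.0763, 0.0624]
tool_rot: [0.0, 0.766, -0.642, -0.0]
contact_force: [-3.3, 0.5, 6.5]
gripper_width: -0.001
```

Request:
carry_out(moves=[[[0, 0, 0, 0, 0, 0, -1], [0, 0, 0, 0, 0, 0, -1]]])

```text
time: 18.1
tool_pos: [0.6237, -0.0763, 0.0624]
tool_rot: [0.0, 0.766, -0.642, -0.0]
contact_force: [-2.5, 0.3, 5.4]
gripper_width: 0.006
```

Request:
carry_out(moves=[[[0, 0, 0, 0, -0.04, 0, -1], [0, 0, 0, 0, -0.04, 0, -1], [0, 0, 0, 0, -0.04, 0, -1], [0, 0, 0, 0, -0.04, 0, -1], [0, 0, 0, 0, 0, 0, -1]]])

```text
time: 18.52
tool_pos: [0.6303, -0.0751, 0.0624]
tool_rot: [-0.0, 0.766, -0.642, 0.0]
contact_force: [-3.5, 1.3, 5.1]
gripper_width: -0.001
```

Request:
carry_out(moves=[[[0, 0, 0, 0, -0.04, 0, -1], [0, 0, 0, 0, -0.04, 0, -1], [0, 0, 0, 0, -0.04, 0, -1], [0, 0, 0, 0, -0.04, 0, -1], [0, 0, 0, 0, 0, 0, -1]]])

```text
time: 18.93
tool_pos: [0.6366, -0.0739, 0.0623]
tool_rot: [-0.0, 0.766, -0.642, 0.0]
contact_force: [-2.4, 1.1, 4.9]
gripper_width: -0.001
```

```bash
python3 look.py w16; python3 - <<'E'
import numpy as np,cv2
d=np.load("w16.npz"); cv2.imwrite("pics/w16d.png",cv2.resize(d["im"][110:310,170:350],None,fx=4,fy=3,interpolation=cv2.INTER_CUBIC))
E
```

```text
t 18.93 tcp [ 0.6366 -0.0739  0.0623] xaxis yaw -79.94 z [ 2.e-04  1.e-04 -1.e+00] F [-2.36  1.08  4.87] M [ 0.12  0.4  -0.04] w -0.001 j [-0.23  0.24  1.7   0.    1.2   1.16]
```

View pics/w16d.png

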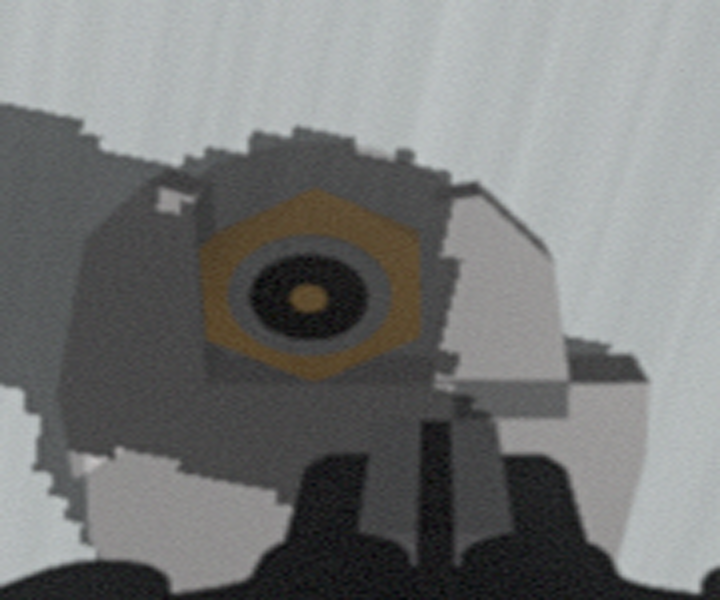

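Request:
carry_out(moves=[[[0, 0, 0, 0, 0, -0.06, -1], [0, 0, 0, 0, 0, -0.04, -1], [0, 0, 0, 0, 0.16, 0, -1], [0, 0, 0, 0, 0.16, 0, -1], [0, 0, 0, 0, 0, 0, -1], [0, 0, 0, 0, 0, 0.06, -1], [0, 0, 0, 0, 0, 0.025, -1], [0, 0, 0, 0, 0, 0.015, -1]]])

```text
time: 19.65
tool_pos: [0.6236, -0.0763, 0.0624]
tool_rot: [0.0, 0.766, -0.642, -0.0]
contact_force: [-2.1, 0.3, 6.8]
gripper_width: -0.002
```

Request:
carry_out(moves=[[[0, 0, 0, 0, 0, 0, -1], [0, 0, 0, 0, -0.04, 0, -1], [0, 0, 0, 0, -0.04, 0, -1], [0, 0, 0, 0, -0.04, 0, -1], [0, 0, 0, 0, -0.03, 0, -1], [0, 0, 0, 0, 0, 0, -1]]])

```text
time: 20.15
tool_pos: [0.6298, -0.0751, 0.0624]
tool_rot: [-0.0, 0.766, -0.642, 0.0]
contact_force: [-1.5, 0.5, 5.9]
gripper_width: -0.002
```

Request:
carry_out(moves=[[[0, 0, 0, 0, -0.03, 0, -1], [0, 0, 0, 0, -0.03, 0, -1], [0, 0, 0, 0, -0.03, 0, -1], [0, 0, 0, 0, -0.03, 0, -1], [0, 0, 0, 0, -0.03, 0, -1], [0, 0, 0, 0, 0, 0, -1]]])

```text
time: 20.65
tool_pos: [0.6357, -0.0741, 0.0624]
tool_rot: [-0.0, 0.766, -0.642, 0.0]
contact_force: [-2.5, 0.9, 4.9]
gripper_width: -0.001
```

```bash
python3 look.py w17; python3 - <<'E'
import numpy as np,cv2
d=np.load("w17.npz"); cv2.imwrite("pics/w17d.png",cv2.resize(d["im"][110:310,170:350],None,fx=4,fy=3,interpolation=cv2.INTER_CUBIC))
E
```

```text
t 20.65 tcp [ 0.6357 -0.0741  0.0624] xaxis yaw -79.94 z [ 1.e-04  0.e+00 -1.e+00] F [-2.53  0.93  4.88] M [ 0.11  0.4  -0.06] w -0.001 j [-0.23  0.24  1.7   0.    1.2   1.16]
```

View pics/w17d.png

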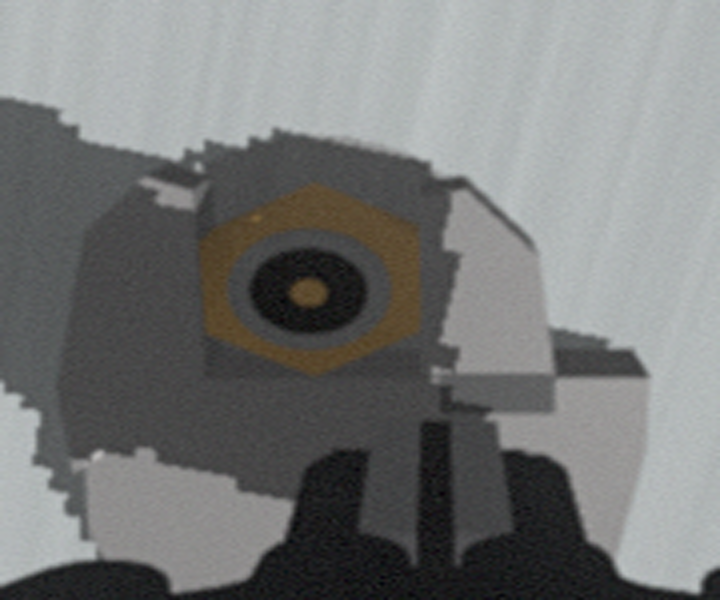

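Request:
carry_out(moves=[[[0, 0, 0, 0, 0, -0.06, -1], [0, 0, 0, 0, 0, -0.04, -1], [0, 0, 0, 0, 0.15, 0, -1], [0, 0, 0, 0, 0.15, 0, -1], [0, 0, 0, 0, 0, 0, -1], [0, 0, 0, 0, 0, 0.06, -1], [0, 0, 0, 0, 0, 0.025, -1], [0, 0, 0, 0, 0, 0.015, -1]]])

```text
time: 21.37
tool_pos: [0.6236, -0.0763, 0.0623]
tool_rot: [0.0, 0.766, -0.642, -0.0]
contact_force: [-3.4, 1.0, 6.1]
gripper_width: -0.001
```

Request:
carry_out(moves=[[[0, 0, 0, 0, 0, 0, -1], [0, 0, 0, 0, -0.03, 0, -1], [0, 0, 0, 0, -0.03, 0, -1], [0, 0, 0, 0, -0.03, 0, -1], [0, 0, 0, 0, -0.03, 0, -1], [0, 0, 0, 0, 0, 0, -1]]])

```text
time: 21.87
tool_pos: [0.6283, -0.0755, 0.0624]
tool_rot: [0.0, 0.766, -0.642, -0.0]
contact_force: [-3.0, -0.2, 4.8]
gripper_width: -0.004
```

Request:
carry_out(moves=[[[0, 0, 0, 0, -0.03, 0, -1], [0, 0, 0, 0, -0.03, 0, -1], [0, 0, 0, 0, -0.03, 0, -1], [0, 0, 0, 0, -0.03, 0, -1], [0, 0, 0, 0, -0.03, 0, -1], [0, 0, 0, 0, 0, 0, -1]]])

```text
time: 22.37
tool_pos: [0.6343, -0.0747, 0.0624]
tool_rot: [0.0, 0.766, -0.642, -0.0]
contact_force: [-2.6, -0.9, 5.2]
gripper_width: 0.002
```

```bash
python3 look.py w18; python3 - <<'E'
import numpy as np,cv2
d=np.load("w18.npz"); a=d["im"][110:310,170:350]; a=np.clip(a.astype(float)*1.8,0,255).astype(np.uint8); cv2.imwrite("pics/w18d.png",cv2.resize(a,None,fx=4,fy=3,interpolation=cv2.INTER_CUBIC))
E
```

```text
t 22.37 tcp [ 0.6343 -0.0747  0.0624] xaxis yaw -79.94 z [-6.e-04 -6.e-04 -1.e+00] F [-2.56 -0.94  5.2 ] M [-0.05  0.56  0.04] w 0.002 j [-0.23  0.24  1.7  -0.    1.2   1.16]
```

View pics/w18d.png

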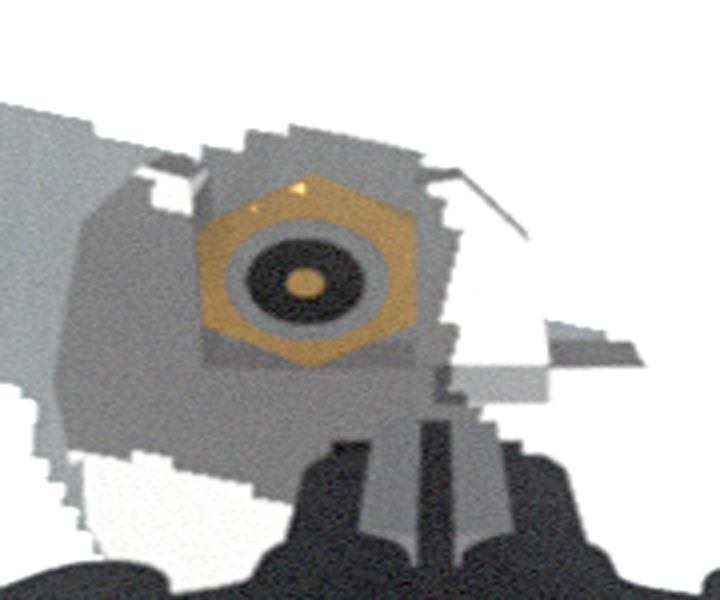

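Request:
carry_out(moves=[[[0, 0, 0, 0, 0, -0.1, -1], [0, 0, 0, 0, 0, -0.3, -1], [0, 0, 0, 0, 0.4, -0.4, -1], [0, 0, 0, 0, 0.5, -0.2, -1], [0, 0, 0, 0, 0.5, 0, -1], [0, 0, 0, 0, 0, 0, -1], [0, 0, 0, 0, 0, 0, -1]]])

```text
time: 23.0
tool_pos: [0.579, -0.0842, 0.1024]
tool_rot: [-0.0, 0.766, -0.643, 0.0]
contact_force: [1.2, 0.7, 0.8]
gripper_width: -0.0
```

```bash
python3 look.py w19; python3 - <<'E'
import numpy as np,cv2
d=np.load("w19.npz"); a=d["im"][25:175,190:360]; cv2.imwrite("pics/w19d.png",cv2.resize(a,None,fx=4.5,fy=4,interpolation=cv2.INTER_CUBIC))
E
```

```text
t 23.0 tcp [ 0.579  -0.0842  0.1024] xaxis yaw -79.98 z [ 1.2e-03 -1.0e-04 -1.0e+00] F [1.18 0.7  0.83] M [-0.05 -0.02 -0.01] w -0.0 j [-0.27  0.07  1.82  0.    1.25  1.12]
```

View pics/w19d.png

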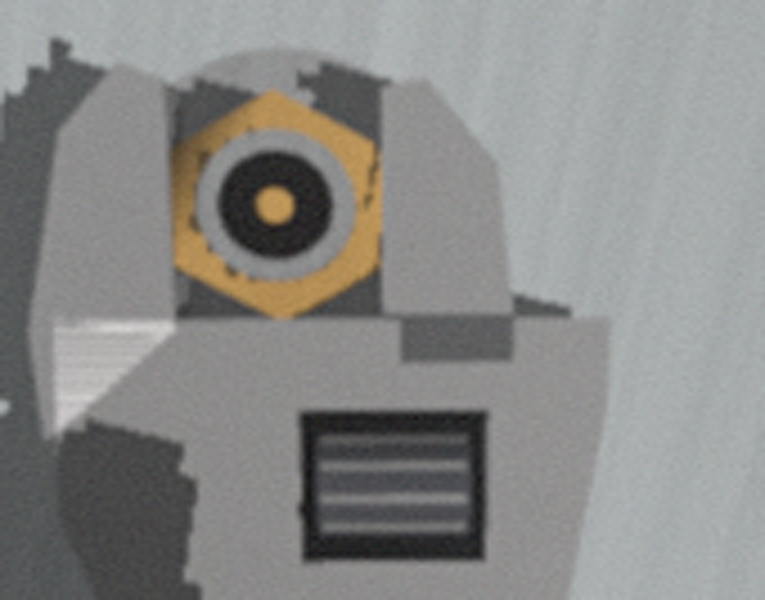

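View pics/w19.png

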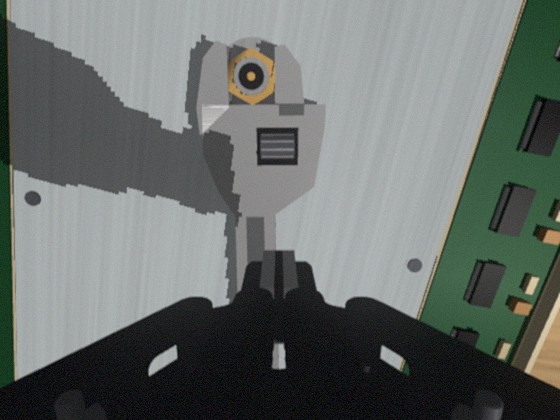

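Request:
carry_out(moves=[[[0, 0, 0, 0.17, 0.5, 0, -1], [0, 0, 0, 0.17, 0.5, 0, -1], [0, 0, 0, 0, 0.5, 0, -1], [0, 0, 0, 0, 0.42, 0.3, -1], [0, 0, 0, 0, 0, 0.4, -1], [0, 0, 0, 0, 0, 0.4, -1], [0, 0, 0, 0, 0, 0.2, -1], [0, 0, 0, 0, 0, 0, -1]]])

```text
time: 23.72
tool_pos: [0.5048, -0.1103, 0.0475]
tool_rot: [0.001, 0.766, -0.642, -0.002]
contact_force: [0.4, 0.2, 0.2]
gripper_width: 0.001
```

```bash
cat > wf.py <<'E'
from h import *
import sys
st(); T=pose(); nut=np.array([.6634,-.0556]); yaw=np.radians(float(sys.argv[1])); ex=np.array([np.cos(yaw),np.sin(yaw)]);ey=np.array([-ex[1],ex[0]])
d=T[:2,3]-nut; print('wrench-frame tcp',d@ex,d@ey)
E
python3 wf.py 10.1; python3 look.py w20
```

```text
t 23.72 tcp [ 0.5048 -0.1103  0.0475] xaxis yaw -79.94 z [-0.0038  0.0016 -1.    ] F [0.38 0.19 0.18] M [ 0.05  0.04 -0.03] w 0.001 j [-0.36 -0.01  2.    0.    1.15  1.04]
wrench-frame tcp -0.16572664080129398 -0.02609033679329432
t 23.72 tcp [ 0.5048 -0.1103  0.0475] xaxis yaw -79.94 z [-0.0038  0.0016 -1.    ] F [0.38 0.19 0.18] M [ 0.05  0.04 -0.03] w 0.001 j [-0.36 -0.01  2.    0.    1.15  1.04]
```

View pics/w20.png

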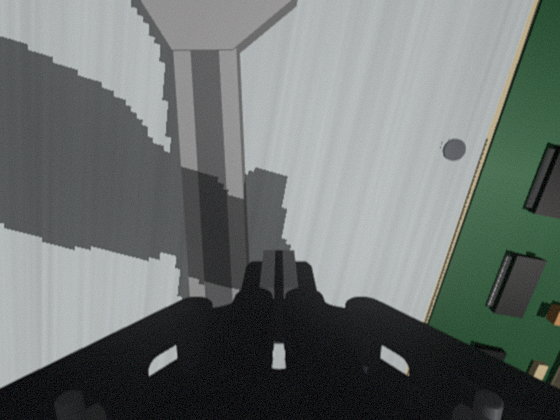

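Request:
carry_out(moves=[[[0, 0, 0, -0.04, 0, 0, -1], [0, 0, 0, -0.04, 0, 0, -1], [0, 0, 0, 0, 0, 0, -1], [0, 0, 0, 0, 0, 0, -1]]])

```text
time: 24.1
tool_pos: [0.5059, -0.1078, 0.0506]
tool_rot: [-0.0, 0.766, -0.642, 0.001]
contact_force: [0.9, 0.4, -0.1]
gripper_width: 0.004
```

Request:
carry_out(moves=[[[0, 0, 0, -0.025, 0, 0, -1], [0, 0, 0, -0.025, 0, 0, -1], [0, 0, 0, 0, 0, 0, -1], [0, 0, 0, 0, 0, 0, -1]]])

```text
time: 24.43
tool_pos: [0.5055, -0.1061, 0.0505]
tool_rot: [-0.0, 0.766, -0.642, 0.001]
contact_force: [0.4, -1.7, 3.8]
gripper_width: -0.001
```

```bash
python3 wf.py 10.1; python3 look.py w21
```

```text
t 24.43 tcp [ 0.5055 -0.1061  0.0505] xaxis yaw -79.94 z [ 1.5e-03 -6.0e-04 -1.0e+00] F [ 0.42 -1.71  3.76] M [-0.13 -0.07  0.01] w -0.001 j [-0.35 -0.02  2.01 -0.    1.15  1.04]
wrench-frame tcp -0.16425882144762885 -0.022022321032314413
t 24.43 tcp [ 0.5055 -0.1061  0.0505] xaxis yaw -79.94 z [ 1.5e-03 -6.0e-04 -1.0e+00] F [ 0.42 -1.71  3.76] M [-0.13 -0.07  0.01] w -0.001 j [-0.35 -0.02  2.01 -0.    1.15  1.04]
```

View pics/w21.png

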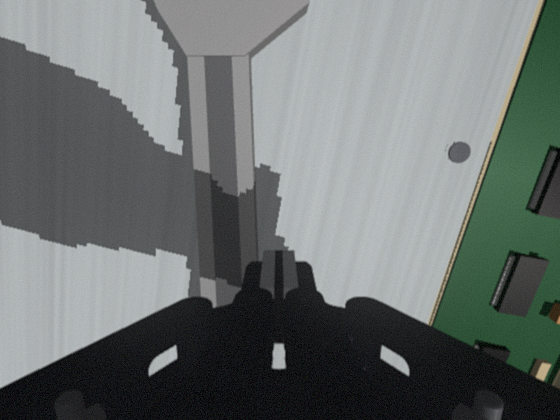

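Request:
carry_out(moves=[[[0, 0, 0, 0.1, 0, 0, -1], [0, 0, 0, 0, 0, -0.3, -0.3], [0, 0, 0, 0, 0, -0.4, -0.3], [0, 0, 0, -0.3, 0, 0, -0.3], [0, 0, 0, -0.3, 0, 0, -0.3], [0, 0, 0, 0, 0, 0, -0.3], [0, 0, 0, 0, 0, 0, -0.3]]])

```text
time: 25.07
tool_pos: [0.5003, -0.0848, 0.0765]
tool_rot: [0.0, 0.767, -0.642, -0.001]
contact_force: [0.4, -0.1, 0.3]
gripper_width: 0.351
```

```bash
python3 wf.py 10.1; python3 look.py w22
```

```text
t 25.07 tcp [ 0.5003 -0.0848  0.0765] xaxis yaw -79.84 z [-2.e-03  5.e-04 -1.e+00] F [ 0.37 -0.09  0.35] M [-0.02  0.02 -0.  ] w 0.351 j [-0.31 -0.08  2.01 -0.    1.21  1.08]
wrench-frame tcp -0.1656574697499285 -0.0001781363807664153
t 25.07 tcp [ 0.5003 -0.0848  0.0765] xaxis yaw -79.84 z [-2.e-03  5.e-04 -1.e+00] F [ 0.37 -0.09  0.35] M [-0.02  0.02 -0.  ] w 0.351 j [-0.31 -0.08  2.01 -0.    1.21  1.08]
```

View pics/w22.png

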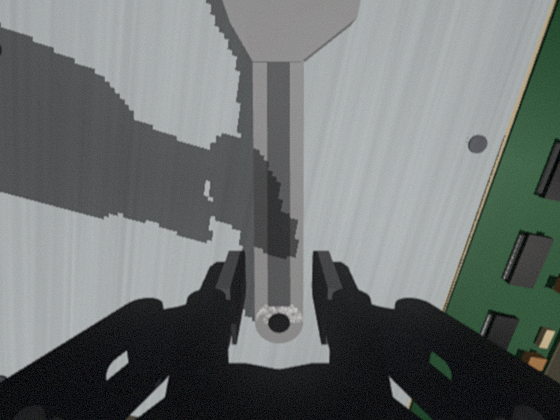

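Request:
carry_out(moves=[[[0, 0, 0, 0, 0, 0.3, -0.3], [0, 0, 0, 0, 0, 0.3, -0.3], [0, 0, 0, 0, 0, 0.1, -0.3], [0, 0, 0, 0, 0, 0, -0.3], [0, 0, 0, -0.03, 0, 0, -0.3], [0, 0, 0, -0.03, 0, 0, -0.3], [0, 0, 0, 0, 0, 0, -0.3]]])

```text
time: 25.7
tool_pos: [0.5013, -0.0838, 0.0501]
tool_rot: [-0.0, 0.766, -0.642, 0.0]
contact_force: [0.7, 0.2, -0.2]
gripper_width: 0.35
```

Request:
carry_out(moves=[[[0, 0, 0.3, -0.11, 0, 0, -0.3], [0, 0, 0.3, -0.11, 0, 0, -0.3], [0, 0, 0.3, -0.11, 0, 0, -0.3], [0, 0, 0.3, -0.11, 0, 0, -0.3], [0, 0, 0, 0, 0, 0, -0.3], [0, 0, 0, 0, 0, 0, -0.3]]])

```text
time: 26.2
tool_pos: [0.4989, -0.0663, 0.0502]
tool_rot: [-0.0, 0.732, -0.681, 0.0]
contact_force: [-0.2, -0.1, -0.1]
gripper_width: 0.35
```

```bash
python3 wf.py 4.1; python3 look.py w23
```

```text
t 26.2 tcp [ 0.4989 -0.0663  0.0502] xaxis yaw -85.89 z [ 8.e-04 -2.e-04 -1.e+00] F [-0.17 -0.13 -0.13] M [ 0.05  0.01 -0.01] w 0.35 j [-0.28 -0.05  2.04  0.    1.15  1.22]
wrench-frame tcp -0.16480602120013463 0.001058074853936272
t 26.2 tcp [ 0.4989 -0.0663  0.0502] xaxis yaw -85.89 z [ 8.e-04 -2.e-04 -1.e+00] F [-0.17 -0.13 -0.13] M [ 0.05  0.01 -0.01] w 0.35 j [-0.28 -0.05  2.04  0.    1.15  1.22]
```

View pics/w23.png

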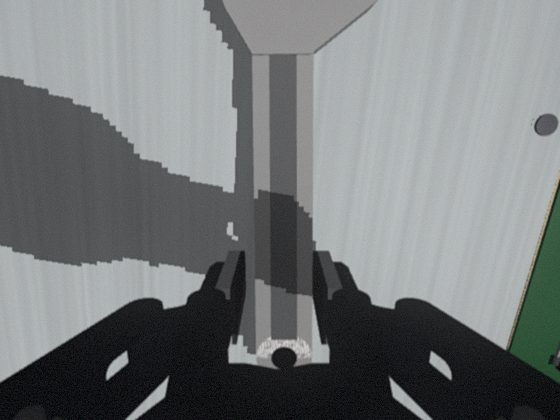

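Request:
carry_out(moves=[[[0, 0, 0.3, -0.11, 0, 0, -0.3], [0, 0, 0.3, -0.11, 0, 0, -0.3], [0, 0, 0.3, -0.11, 0, 0, -0.3], [0, 0, 0.3, -0.11, 0, 0, -0.3], [0, 0, 0.3, -0.11, 0, 0, -0.3], [0, 0, 0.3, -0.11, 0, 0, -0.3]]])

```text
time: 26.75
tool_pos: [0.4991, -0.0406, 0.0501]
tool_rot: [0.0, -0.676, 0.737, -0.001]
contact_force: [1.7, -2.2, -1.1]
gripper_width: 0.351
```

```bash
python3 wf.py -4.9; python3 look.py w24
```

```text
t 26.75 tcp [ 0.4991 -0.0406  0.0501] xaxis yaw -95.0 z [ 0.0015 -0.0014 -1.    ] F [ 1.73 -2.18 -1.11] M [-0.36 -0.25  0.08] w 0.351 j [-0.23 -0.06  2.04 -0.    1.15  1.43]
wrench-frame tcp -0.16500916270614818 0.0009067507594685764
t 26.75 tcp [ 0.4991 -0.0406  0.0501] xaxis yaw -95.0 z [ 0.0015 -0.0014 -1.    ] F [ 1.73 -2.18 -1.11] M [-0.36 -0.25  0.08] w 0.351 j [-0.23 -0.06  2.04 -0.    1.15  1.43]
```

View pics/w24.png

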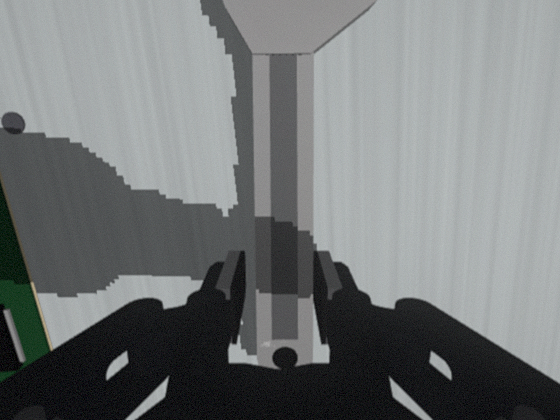

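Request:
carry_out(moves=[[[0, 0, 0.3, -0.11, 0, 0, -0.3], [0, 0, 0.3, -0.11, 0, 0, -0.3], [0, 0, 0.3, -0.11, 0, 0, -0.3], [0, 0, 0.3, -0.11, 0, 0, -0.3], [0, 0, 0.3, -0.11, 0, 0, -0.3], [0, 0, 0.3, -0.11, 0, 0, -0.3]]])

```text
time: 27.3
tool_pos: [0.5032, -0.0146, 0.0502]
tool_rot: [0.0, -0.616, 0.788, -0.001]
contact_force: [1.6, -2.5, -0.7]
gripper_width: 0.349
```

```bash
python3 wf.py -14; python3 look.py w25; python3 - <<'E'
from h import *
f,W=shot("top"); cv2.imwrite("pics/t25.png",cv2.resize(f["frame"][100:280,210:390,::-1],None,fx=4,fy=3.3,interpolation=cv2.INTER_CUBIC))
E
```

```text
t 27.3 tcp [ 0.5032 -0.0146  0.0502] xaxis yaw -103.96 z [ 0.0016 -0.0015 -1.    ] F [ 1.63 -2.53 -0.66] M [-0.43 -0.16  0.07] w 0.349 j [-0.18 -0.05  2.04 -0.    1.15  1.64]
wrench-frame tcp -0.16537115097481475 0.0009921534387258375
t 27.3 tcp [ 0.5032 -0.0146  0.0502] xaxis yaw -103.96 z [ 0.0016 -0.0015 -1.    ] F [ 1.63 -2.53 -0.66] M [-0.43 -0.16  0.07] w 0.349 j [-0.18 -0.05  2.04 -0.    1.15  1.64]
```

View pics/w25.png

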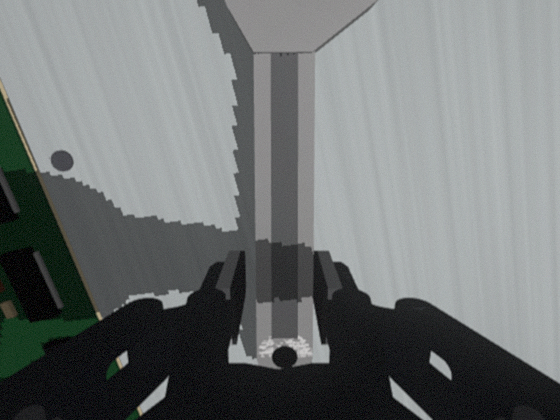

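View pics/t25.png

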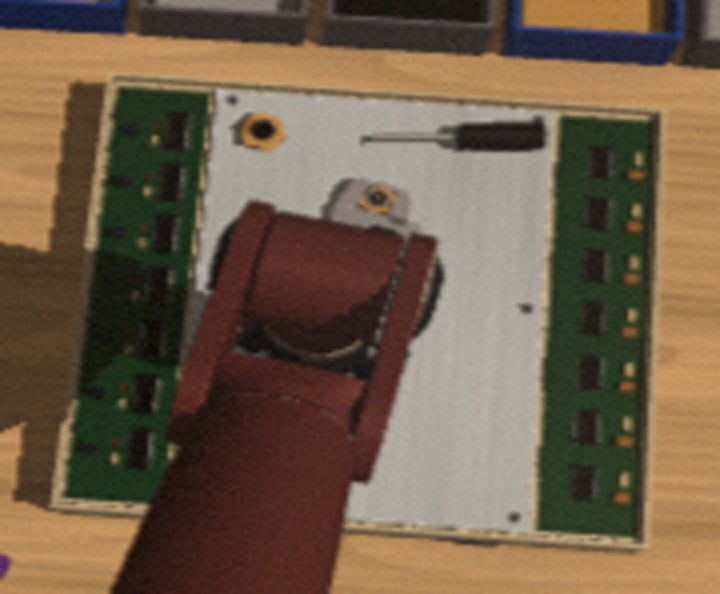

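Request:
carry_out(moves=[[[0, 0, 0, 0.06, 0, 0, -0.3], [0, 0, 0, 0, -0.4, 0, -0.3], [0, 0, 0, 0, -0.5, 0, -0.3], [0, 0, 0, 0, -0.5, 0, -0.3], [0, 0, 0, 0, -0.4, 0, -0.3], [0, 0, 0, 0, 0, 0, -0.3], [0, 0, 0, 0, 0, 0, -0.3]]])

```text
time: 27.98
tool_pos: [0.5716, -0.0339, 0.0495]
tool_rot: [-0.0, -0.616, 0.788, 0.0]
contact_force: [-0.4, -0.0, 0.0]
gripper_width: 0.352
```

```bash
python3 wf.py -14; python3 look.py w26;python3 - <<'E'
from h import *
f,W=shot("top"); d=[]
# plate corners from t25: crop scale 4,3.3 offset 210,100
c=lambda x,y:(210+x/4,100+y/3.3)
P=cast(f,W,[c(213,90),c(553,118),c(537,540)],.045); print(P.round(4)); 
print('case yaw via far edge', np.degrees(np.arctan2(*(P[0]-P[1])[[1,0]]))-90,'right edge',np.degrees(np.arctan2(*(P[1]-P[2])[[1,0]])))
E
```

```text
t 27.98 tcp [ 0.5716 -0.0339  0.0495] xaxis yaw -103.95 z [-1.e-03  4.e-04 -1.e+00] F [-0.43 -0.04  0.04] M [-0.02  0.01  0.  ] w 0.352 j [-0.19  0.11  1.87  0.    1.16  1.62]
wrench-frame tcp -0.09429503047758495 -0.0011885322860615555
t 27.98 tcp [ 0.5716 -0.0339  0.0495] xaxis yaw -103.95 z [-1.e-03  4.e-04 -1.e+00] F [-0.43 -0.04  0.04] M [-0.02  0.01  0.  ] w 0.352 j [-0.19  0.11  1.87  0.    1.16  1.62]
[[ 0.7615  0.0737  0.045 ]
 [ 0.7531 -0.1889  0.045 ]
 [ 0.3597 -0.191   0.045 ]]
case yaw via far edge -1.8436206498697203 right edge 0.3076667549984097
```

View pics/w26.png

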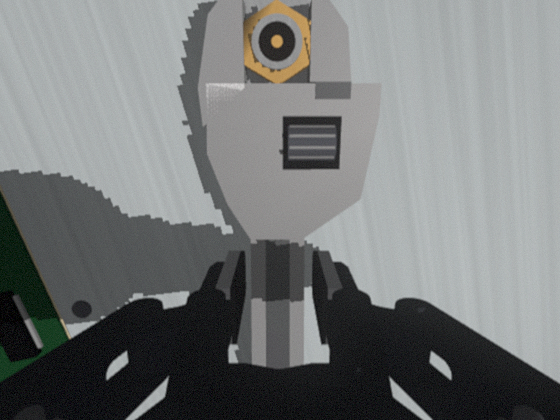

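Request:
carry_out(moves=[[[0, 0, 0, -0.05, 0, 0, -0.3], [0, 0, 0, -0.05, 0, 0, -0.3], [0, 0, 0.2, -0.041, 0, 0, -0.3], [0, 0, 0.2, -0.041, 0, 0, -0.3], [0, 0, 0.2, -0.041, 0, 0, -0.3]]])

```text
time: 28.5
tool_pos: [0.5732, -0.0251, 0.0494]
tool_rot: [-0.001, -0.595, 0.804, 0.0]
contact_force: [-2.4, -3.1, -0.5]
gripper_width: 0.349
```

```bash
cat > chk.py <<'E'
from h import *
import sys
n=sys.argv[1]; F=[];M=[]
for i in range(4):
    s=state(); F.append(s['contact_force']); M.append(s['ft_torque'])
    f,W=shot("wrist")
s=state(); F.append(s['contact_force']); M.append(s['ft_torque'])
T=pose(); F=np.mean(F,0);M=np.mean(M,0); st()
print('F tool',(T[:3,:3].T@F).round(2),'M tool',(T[:3,:3].T@M).round(3))
nut=np.array([.6634,-.0556]); yaw=np.arctan2(T[1,0],T[0,0])+np.pi/2; ex=np.array([np.cos(yaw),np.sin(yaw)]);ey=np.array([-ex[1],ex[0]])
d=T[:2,3]-nut; print('tool-wrench yaw',np.degrees(yaw).round(2),'tcp',(d@ex).round(4),(d@ey).round(4))
im=f["frame"][:,:,::-1].copy(); np.savez(n+".npz",im=im,W=W,K=f["K"])
cv2.imwrite("pics/%s.png"%n,cv2.resize(im[0:130,190:390],None,fx=4,fy=4,interpolation=cv2.INTER_CUBIC))
# nut orientation by side-flat hull
hsv=cv2.cvtColor(im,cv2.COLOR_BGR2HSV); m=cv2.inRange(hsv,(8,80,50),(30,255,255)); m[130:]=0
c=max(cv2.findContours(m,0,1)[0],key=cv2.contourArea); h=cv2.convexHull(c)
P=cast({"K":f["K"]},W,h[:,0],.0575)[:,:2]
a=np.arange(-30,30,.25); w=[np.mean([np.ptp(P@[np.cos(t),np.sin(t)]) for t in np.radians(yawd+90+60*np.arange(3))]) for yawd in np.degrees(yaw)+a]
print('nut-tool yaw',a[np.argmin(w)],'w',min(w))
E
python3 chk.py c1
```

```text
t 28.7 tcp [ 0.5733 -0.0248  0.0494] xaxis yaw -106.94 z [-1.6e-03  2.0e-04 -1.0e+00] F [-3.49 -3.58  1.47] M [-0.46  0.64 -0.03] w 0.35 j [-0.17  0.12  1.87 -0.    1.16  1.69]
F tool [ 3.93  2.21 -0.61] M tool [-0.406  0.66   0.005]
tool-wrench yaw -16.94 tcp -0.0951 0.0032
nut-tool yaw 0.75 w 0.024740172793570905
```

View pics/c1.png

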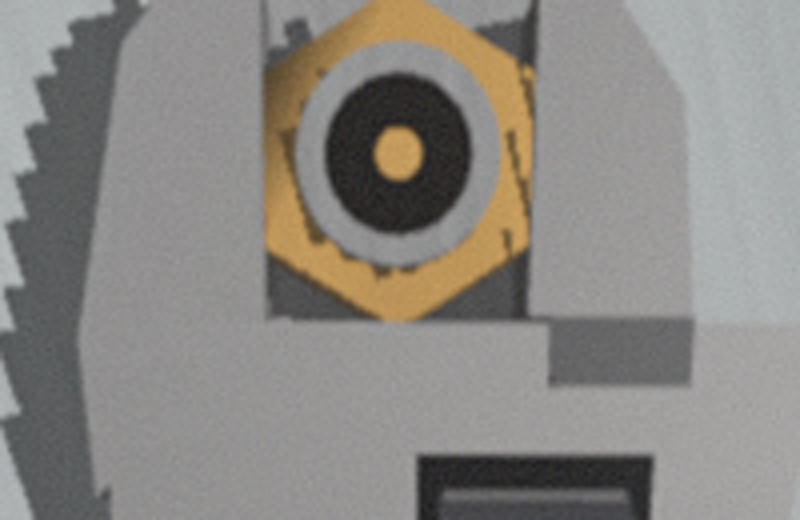

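Request:
carry_out(moves=[[[0, 0, 0.15, -0.031, 0, 0, -0.3], [0, 0, 0.15, -0.031, 0, 0, -0.3]]])

```text
time: 28.87
tool_pos: [0.5742, -0.0227, 0.0494]
tool_rot: [-0.001, -0.584, 0.812, 0.0]
contact_force: [-3.6, -3.6, 0.5]
gripper_width: 0.35
```

```bash
python3 chk.py c2
```

```text
t 29.07 tcp [ 0.5743 -0.0225  0.0494] xaxis yaw -108.43 z [-1.1e-03  2.0e-04 -1.0e+00] F [-2.62 -2.47 -0.36] M [-0.45  0.56 -0.02] w 0.349 j [-0.17  0.12  1.87 -0.    1.16  1.72]
F tool [ 3.93  2.25 -0.14] M tool [-0.446  0.69   0.02 ]
tool-wrench yaw -18.43 tcp -0.095 0.0032
nut-tool yaw 0.75 w 0.024708584135003642
```

Request:
carry_out(moves=[[[0, 0, 0.1, -0.021, 0, 0, -0.3], [0, 0, 0.1, -0.021, 0, 0, -0.3]]])

```text
time: 29.23
tool_pos: [0.5749, -0.0211, 0.0494]
tool_rot: [-0.0, -0.577, 0.816, 0.0]
contact_force: [-4.3, -3.4, -1.7]
gripper_width: 0.348
```

```bash
python3 chk.py c3
```

```text
t 29.43 tcp [ 0.575  -0.0209  0.0494] xaxis yaw -109.43 z [-6.e-04  2.e-04 -1.e+00] F [-3.91 -2.1  -0.93] M [-0.5   0.58 -0.08] w 0.353 j [-0.17  0.12  1.87  0.    1.16  1.74]
F tool [3.93 3.31 0.89] M tool [-0.467  0.679  0.025]
tool-wrench yaw -19.43 tcp -0.0949 0.0033
nut-tool yaw 1.25 w 0.024689757216684805
```

Request:
carry_out(moves=[[[0, 0, 0.1, -0.021, 0.002, 0, -0.3], [0, 0, 0.1, -0.021, 0.002, 0, -0.3]]])

```text
time: 29.6
tool_pos: [0.5758, -0.0193, 0.0496]
tool_rot: [0.0, -0.57, 0.822, -0.0]
contact_force: [-2.4, -3.1, -1.9]
gripper_width: 0.351
```

```bash
python3 chk.py c4
```

```text
t 29.8 tcp [ 0.5762 -0.0192  0.0499] xaxis yaw -110.44 z [ 1.2e-03  2.0e-04 -1.0e+00] F [-2.32 -2.48 -1.66] M [-0.32  0.24  0.02] w 0.347 j [-0.16  0.12  1.86  0.    1.16  1.76]
F tool [2.93 1.56 1.9 ] M tool [-0.157  0.458 -0.01 ]
tool-wrench yaw -20.44 tcp -0.0944 0.0036
nut-tool yaw 0.75 w 0.024680074946650154
```

Request:
carry_out(moves=[[[0, 0, 0.1, -0.021, 0.002, 0, -0.3], [0, 0, 0.1, -0.021, 0.002, 0, -0.3]]])

```text
time: 29.97
tool_pos: [0.5767, -0.0179, 0.05]
tool_rot: [0.001, -0.563, 0.827, -0.001]
contact_force: [-0.7, -2.6, -2.2]
gripper_width: 0.348
```

```bash
python3 chk.py c5
```

```text
t 30.17 tcp [ 0.5767 -0.0177  0.0501] xaxis yaw -111.44 z [ 0.0014  0.     -1.    ] F [-0.12 -2.48 -0.78] M [-0.43 -0.03  0.04] w 0.351 j [-0.16  0.12  1.86  0.    1.16  1.79]
F tool [ 2.   -0.65  1.33] M tool [ 0.138  0.403 -0.027]
tool-wrench yaw -21.44 tcp -0.0946 0.0036
nut-tool yaw 0.0 w 0.024649370925484804
```

Request:
carry_out(moves=[[[0, 0, 0.1, -0.021, 0, 0, -0.3], [0, 0, 0.1, -0.021, 0, 0, -0.3]]])

```text
time: 30.33
tool_pos: [0.5773, -0.0164, 0.0501]
tool_rot: [0.0, -0.556, 0.831, -0.001]
contact_force: [0.4, -4.1, -0.9]
gripper_width: 0.353
```

```bash
python3 chk.py c6
```

```text
t 30.53 tcp [ 0.5773 -0.0163  0.0501] xaxis yaw -112.44 z [ 1.2e-03 -2.0e-04 -1.0e+00] F [ 0.91 -3.08  0.1 ] M [-0.54 -0.13  0.05] w 0.348 j [-0.16  0.12  1.86 -0.    1.16  1.81]
F tool [ 3.17 -1.9   0.8 ] M tool [ 0.324  0.487 -0.029]
tool-wrench yaw -22.44 tcp -0.0946 0.0035
nut-tool yaw 0.5 w 0.024637636096696364
```

Request:
carry_out(moves=[[[0, 0, 0.1, -0.021, 0, 0, -0.3], [0, 0, 0.1, -0.021, 0, 0, -0.3]]])

```text
time: 30.7
tool_pos: [0.5779, -0.0149, 0.0501]
tool_rot: [0.0, -0.548, 0.836, -0.001]
contact_force: [0.5, -4.1, -0.0]
gripper_width: 0.352
```

```bash
python3 chk.py c7
```

```text
t 30.9 tcp [ 0.5778 -0.0146  0.0501] xaxis yaw -113.44 z [ 8.e-04 -1.e-04 -1.e+00] F [ 0.29 -5.09  0.44] M [-0.65 -0.13  0.04] w 0.348 j [-0.15  0.12  1.86 -0.    1.16  1.83]
F tool [ 3.82 -2.24 -0.22] M tool [ 0.43   0.578 -0.059]
tool-wrench yaw -23.44 tcp -0.0949 0.0035
nut-tool yaw 0.0 w 0.02463281052876276
```

View pics/c7.png

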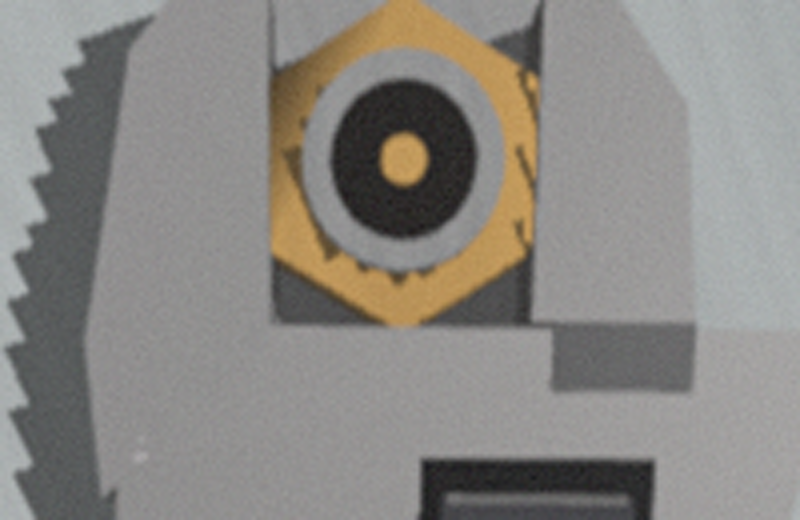

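Request:
carry_out(moves=[[[0, 0, 0.1, -0.021, -0.004, 0, -0.3], [0, 0, 0.1, -0.021, -0.004, 0, -0.3]]])

```text
time: 31.07
tool_pos: [0.5783, -0.0136, 0.05]
tool_rot: [-0.0, -0.541, 0.841, -0.0]
contact_force: [-0.8, -6.0, 1.9]
gripper_width: 0.349
```

```bash
python3 chk.py c8
```

```text
t 31.27 tcp [ 0.5784 -0.0135  0.05  ] xaxis yaw -114.45 z [-2.e-04 -7.e-04 -1.e+00] F [ 0.34 -5.15  2.71] M [-0.85  0.11  0.02] w 0.353 j [-0.15  0.12  1.86 -0.    1.16  1.85]
F tool [ 4.91 -1.73 -1.71] M tool [ 0.3    0.836 -0.067]
tool-wrench yaw -24.45 tcp -0.0948 0.0031
nut-tool yaw 0.75 w 0.024655641462474277
```

Request:
carry_out(moves=[[[0, 0, 0.1, -0.021, -0.004, 0, -0.3], [0, 0, 0.1, -0.021, -0.004, 0, -0.3]]])

```text
time: 31.43
tool_pos: [0.5791, -0.0123, 0.05]
tool_rot: [-0.001, -0.534, 0.846, -0.0]
contact_force: [-1.8, -5.8, 2.8]
gripper_width: 0.351
```

```bash
python3 chk.py c9
```

```text
t 31.63 tcp [ 0.5791 -0.0121  0.05  ] xaxis yaw -115.45 z [-1.e-03 -8.e-04 -1.e+00] F [-0.6  -4.68  2.79] M [-0.92  0.22  0.04] w 0.345 j [-0.15  0.13  1.86 -0.    1.16  1.87]
F tool [ 5.4  -1.   -2.85] M tool [ 0.199  0.949 -0.07 ]
tool-wrench yaw -25.45 tcp -0.0948 0.003
nut-tool yaw 0.75 w 0.024745985590945613
```

View pics/c9.png

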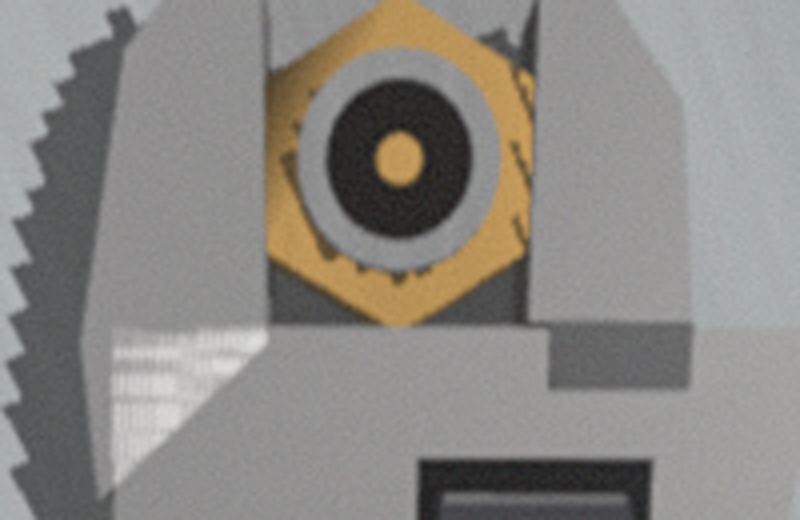

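```bash
cat > jaw.py <<'E'
from h import *
# compare jaw face columns and nut edges per image at given rows, using gradient; handle yaw rel tool
import sys
for n in sys.argv[1:]:
    d=np.load(n+".npz"); im=d["im"]; g=cv2.cvtColor(im,cv2.COLOR_BGR2GRAY).astype(float)
    hsv=cv2.cvtColor(im,cv2.COLOR_BGR2HSV); m=cv2.inRange(hsv,(8,80,50),(30,255,255)); m[130:]=0
    c=max(cv2.findContours(m,0,1)[0],key=cv2.contourArea); p=c[:,0]
    def edge(rows,lo,hi):
        xs=[]
        for r in rows:
            row=cv2.GaussianBlur(g[r-1:r+2].mean(0)[None],(3,1),0)[0]; gr=np.abs(np.gradient(row))[lo:hi]; i=gr.argmax(); xs.append(lo+i)
        return np.array(xs)
    # nut side edges: per-row extents
    rows=np.arange(22,60,2); L=np.array([np.where(m[r])[0].min() for r in rows]); Rr=np.array([np.where(m[r])[0].max() for r in rows])
    sl=lambda r,x: np.degrees(np.arctan(np.polyfit(r,x,1)[0])).round(2)
    hr=np.arange(160,235,3) 
    # worm box edges: dark mask
    v=hsv[...,2]; b=(v<60).astype(np.uint8); b[:100]=0;b[180:]=0;b[:,:260]=0;b[:,360:]=0
    bc=max(cv2.findContours(b,0,1)[0],key=cv2.contourArea); rect=cv2.minAreaRect(bc)
    print(n,'nut L',L.mean().round(2),sl(rows,L),'R',Rr.mean().round(2),sl(rows,Rr),'worm box',np.round(rect[0],2),np.round(rect[1],2),round(rect[2],2))
E
python3 jaw.py c1 c2 c3 c4 c5 c6 c7 c8 c9
```

```text
c1 nut L 256.0 0.0 R 321.74 -1.76 worm box [323.  139.5] [51. 58.] 90.0
c2 nut L 256.0 0.0 R 321.95 -1.81 worm box [323.  140.5] [51. 58.] 90.0
c3 nut L 256.95 0.15 R 322.32 -1.56 worm box [323.  140.5] [51. 58.] 90.0
c4 nut L 244.42 63.85 R 323.11 -0.85 worm box [323.5 141.5] [51. 57.] 90.0
c5 nut L 203.68 81.62 R 323.05 -2.61 worm box [323.  141.5] [51. 58.] 90.0
c6 nut L 162.95 83.99 R 322.79 -2.21 worm box [323.  141.5] [51. 58.] 90.0
c7 nut L 135.79 84.39 R 323.0 -2.16 worm box [322.79 140.98] [57.57 51.23] 1.25
c8 nut L 94.68 83.97 R 322.16 -1.21 worm box [322.5 140.5] [51. 57.] 90.0
c9 nut L 54.21 81.6 R 321.74 -2.21 worm box [322.5 140.5] [51. 57.] 90.0
```

```bash
cat > gap.py <<'E'
from h import *
import sys
for n in sys.argv[1:]:
    d=np.load(n+".npz"); im=d["im"]; g=cv2.cvtColor(im,cv2.COLOR_BGR2GRAY).astype(float)
    r0=[r for r in range(40,110) if g[r,258:262].mean()<100 ]
    rows=[r for r in range(68,79)]
    Ls=[];Rs=[]
    for r in rows:
        row=g[r]
        def cross(a,b,th=110):
            s=np.sign(row[a:b]-th); i=np.where(s[:-1]*s[1:]<0)[0]
            return [a+k+(th-row[a+k])/(row[a+k+1]-row[a+k]) for k in i]
        L=cross(250,268);R=cross(312,332)
        if L and R: Ls.append(L[0]);Rs.append(R[-1])
    print(n,len(Ls),'L',np.median(Ls).round(2),'R',np.median(Rs).round(2),'gap',np.median(np.array(Rs)-Ls).round(2),np.std(np.array(Rs)-Ls).round(2))
E
python3 gap.py c1 c2 c3 c4 c5 c6 c7 c8 c9; python3 chk.py c10; python3 gap.py c10
```

```text
c1 8 L 256.36 R 321.61 gap 65.29 0.36
c2 11 L 256.61 R 321.87 gap 65.17 0.36
c3 9 L 256.7 R 322.19 gap 65.47 0.3
c4 11 L 257.28 R 322.86 gap 65.58 0.35
c5 10 L 257.38 R 322.7 gap 65.32 0.39
c6 11 L 257.27 R 322.55 gap 65.28 0.36
c7 11 L 257.3 R 322.68 gap 65.38 0.33
c8 11 L 256.85 R 321.95 gap 65.11 0.2
c9 10 L 256.38 R 321.71 gap 65.29 0.34
t 31.83 tcp [ 0.5791 -0.0122  0.05  ] xaxis yaw -115.45 z [-9.e-04 -8.e-04 -1.e+00] F [-1.6  -5.99  2.37] M [-0.92  0.23  0.05] w 0.352 j [-0.15  0.13  1.86 -0.    1.16  1.87]
F tool [ 5.25 -1.48 -2.13] M tool [ 0.209  0.936 -0.049]
tool-wrench yaw -25.45 tcp -0.0948 0.003
nut-tool yaw 1.0 w 0.024704128031642254
c10 10 L 256.38 R 321.68 gap 65.26 0.36
```

Request:
carry_out(moves=[[[0, 0, 0.1, -0.021, -0.002, -0.01, -0.3], [0, 0, 0.1, -0.021, -0.002, 0, -0.3]]])

```text
time: 32.0
tool_pos: [0.58, -0.0105, 0.05]
tool_rot: [-0.0, -0.526, 0.85, 0.0]
contact_force: [-0.6, -4.6, 1.4]
gripper_width: 0.347
```

```bash
python3 chk.py c11; python3 gap.py c11
```

```text
t 32.2 tcp [ 0.58   -0.0103  0.0501] xaxis yaw -116.44 z [-7.e-04 -1.e-04 -1.e+00] F [-0.71 -4.96  1.27] M [-0.76  0.22  0.14] w 0.353 j [-0.15  0.13  1.85 -0.    1.16  1.89]
F tool [ 4.52 -1.41 -1.12] M tool [ 0.196  0.794 -0.062]
tool-wrench yaw -26.44 tcp -0.0948 0.0034
nut-tool yaw 1.0 w 0.024641340250989224
c11 11 L 257.61 R 322.82 gap 65.11 0.38
```

Still turning freely (not yet stopped), jaw gap unchanged. Continue.

Request:
carry_out(moves=[[[0, 0, 0.1, -0.021, -0.002, -0.005, -0.3], [0, 0, 0.1, -0.021, -0.002, 0, -0.3]]])

```text
time: 32.37
tool_pos: [0.5809, -0.0088, 0.0501]
tool_rot: [-0.0, -0.519, 0.855, 0.0]
contact_force: [-1.6, -3.6, 0.4]
gripper_width: 0.354
```

```bash
python3 chk.py c12; python3 gap.py c12
```

```text
t 32.57 tcp [ 0.5809 -0.0087  0.0501] xaxis yaw -117.44 z [-5.e-04  4.e-04 -1.e+00] F [-1.16 -3.73 -0.42] M [-0.61  0.15 -0.  ] w 0.35 j [-0.14  0.13  1.85  0.    1.16  1.91]
F tool [ 3.96 -0.86 -0.22] M tool [ 0.183  0.671 -0.036]
tool-wrench yaw -27.44 tcp -0.0948 0.0036
nut-tool yaw 0.75 w 0.024749576026551118
c12 11 L 258.03 R 323.31 gap 65.28 0.28
```

Request:
carry_out(moves=[[[0, 0, 0.1, -0.021, -0.002, 0, -0.3], [0, 0, 0.1, -0.021, -0.002, 0, -0.3]]])

```text
time: 32.73
tool_pos: [0.5817, -0.0074, 0.0501]
tool_rot: [-0.0, -0.511, 0.859, 0.0]
contact_force: [-1.2, -4.6, -0.7]
gripper_width: 0.352
```

```bash
python3 chk.py c13; python3 gap.py c13
```

```text
t 32.93 tcp [ 0.5817 -0.0073  0.0501] xaxis yaw -118.45 z [-8.e-04  5.e-04 -1.e+00] F [-1.08 -3.76  0.57] M [-0.48  0.3   0.02] w 0.352 j [-0.14  0.13  1.85  0.    1.16  1.93]
F tool [ 3.96 -0.23  0.15] M tool [ 0.038  0.649 -0.018]
tool-wrench yaw -28.45 tcp -0.0948 0.0036
nut-tool yaw 0.0 w 0.024751309838143498
c13 11 L 258.1 R 323.43 gap 65.33 0.19
```

Request:
carry_out(moves=[[[0, 0, 0.1, -0.021, 0, 0, -0.3], [0, 0, 0.1, -0.021, 0, 0, -0.3]]])

```text
time: 33.1
tool_pos: [0.5826, -0.0059, 0.0501]
tool_rot: [-0.0, -0.504, 0.864, 0.0]
contact_force: [-2.5, -4.1, -1.3]
gripper_width: 0.345
```

```bash
python3 chk.py c14; python3 gap.py c14
```

```text
t 33.3 tcp [ 0.5827 -0.0058  0.0501] xaxis yaw -119.45 z [-4.e-04  4.e-04 -1.e+00] F [-1.83 -3.04 -0.85] M [-0.46  0.33 -0.01] w 0.356 j [-0.14  0.13  1.85  0.    1.16  1.95]
F tool [3.71 0.14 0.66] M tool [-0.018  0.581 -0.021]
tool-wrench yaw -29.45 tcp -0.0948 0.0037
nut-tool yaw 0.75 w 0.024697163429430475
c14 11 L 258.24 R 323.59 gap 65.35 0.33
```

Request:
carry_out(moves=[[[0, 0, 0.1, -0.021, 0, 0, -0.3], [0, 0, 0.1, -0.021, 0, 0, -0.3]]])

```text
time: 33.47
tool_pos: [0.5834, -0.0049, 0.0501]
tool_rot: [-0.001, -0.496, 0.868, -0.0]
contact_force: [-2.6, -4.2, -1.3]
gripper_width: 0.349
```

```bash
python3 chk.py c15; python3 gap.py c15
```

```text
t 33.67 tcp [ 0.5835 -0.0048  0.0501] xaxis yaw -120.45 z [-6.e-04 -4.e-04 -1.e+00] F [-1.89 -4.67 -1.93] M [-0.73  0.38  0.04] w 0.355 j [-0.14  0.14  1.85 -0.    1.16  1.97]
F tool [ 4.75 -0.37  1.19] M tool [ 0.06   0.85  -0.034]
tool-wrench yaw -30.45 tcp -0.0947 0.0033
nut-tool yaw 1.5 w 0.02471312077361963
c15 10 L 257.55 R 322.74 gap 65.13 2.5
```

Request:
carry_out(moves=[[[0, 0, 0.05, -0.011, 0, 0, -0.3], [0, 0, 0, 0, 0, 0, -0.3]]])

```text
time: 33.83
tool_pos: [0.5837, -0.0045, 0.0501]
tool_rot: [-0.0, -0.495, 0.869, -0.0]
contact_force: [-1.9, -5.2, -1.2]
gripper_width: 0.35
```

```bash
python3 chk.py c16; python3 gap.py c16; python3 jaw.py c12 c14 c15 c16
```

```text
t 34.03 tcp [ 0.5837 -0.0045  0.0501] xaxis yaw -120.7 z [-6.e-04 -6.e-04 -1.e+00] F [-2.28 -5.89  0.09] M [-0.79  0.37  0.04] w 0.355 j [-0.13  0.14  1.84 -0.    1.16  1.97]
F tool [ 5.65 -0.76  1.08] M tool [ 0.09   0.896 -0.059]
tool-wrench yaw -30.7 tcp -0.0946 0.0032
nut-tool yaw 1.5 w 0.024748509975215365
c16 11 L 257.21 R 322.69 gap 65.47 0.35
c12 nut L 2.0 -13.7 R 323.68 -2.36 worm box [324.  140.5] [51. 58.] 90.0
c14 nut L 6.47 -27.05 R 324.05 -2.51 worm box [323.76 140.98] [57.34 51.56] 1.59
c15 nut L 8.42 -24.73 R 323.05 -1.91 worm box [323.  140.5] [51. 58.] 90.0
c16 nut L 9.05 -23.85 R 322.89 -1.66 worm box [323.  140.5] [51. 58.] 90.0
```

View pics/c16.png

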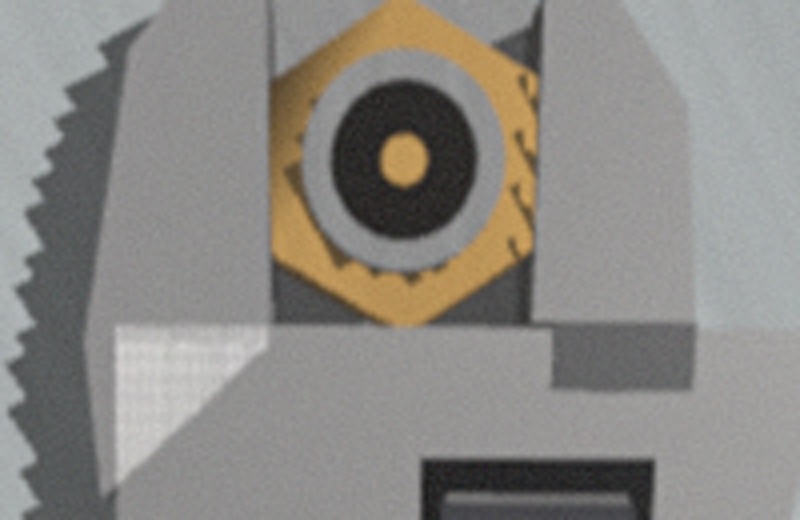

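Request:
carry_out(moves=[[[0, 0, 0.05, -0.011, 0, 0, -0.3], [0, 0, 0, 0, 0, 0, -0.3]]])

```text
time: 34.2
tool_pos: [0.5839, -0.0042, 0.0501]
tool_rot: [-0.0, -0.493, 0.87, -0.0]
contact_force: [-1.9, -5.0, -1.1]
gripper_width: 0.35
```

```bash
python3 chk.py c17; python3 gap.py c17; python3 jaw.py c17
```

```text
t 34.4 tcp [ 0.5839 -0.0042  0.0501] xaxis yaw -120.95 z [-5.e-04 -7.e-04 -1.e+00] F [-2.73 -4.95 -0.88] M [-0.81  0.39  0.1 ] w 0.35 j [-0.13  0.14  1.84 -0.    1.16  1.98]
F tool [ 5.69 -0.68  1.21] M tool [ 0.11   0.911 -0.04 ]
tool-wrench yaw -30.95 tcp -0.0946 0.0032
nut-tool yaw 2.0 w 0.024627618472650548
c17 10 L 257.11 R 322.66 gap 65.44 3.59
c17 nut L 9.68 -21.63 R 322.74 -1.51 worm box [323.  140.5] [51. 58.] 90.0
```

Request:
carry_out(moves=[[[0, 0, 0, 0.03, 0, 0, -0.3], [0, 0, 0, 0.05, 0, 0, -0.3], [0, 0, 0, 0, 0, 0, -0.3]]])

```text
time: 34.65
tool_pos: [0.5831, -0.0061, 0.0508]
tool_rot: [0.001, -0.493, 0.87, 0.0]
contact_force: [0.2, -1.0, -0.4]
gripper_width: 0.345
```

```bash
python3 chk.py c18; python3 gap.py c18; python3 jaw.py c18
```

```text
t 34.85 tcp [ 0.5829 -0.0063  0.0507] xaxis yaw -120.95 z [ 1.e-03  5.e-04 -1.e+00] F [-0.48  0.33  0.05] M [-0.07 -0.03  0.02] w 0.348 j [-0.14  0.13  1.85  0.    1.16  1.97]
F tool [0.22 0.01 0.08] M tool [0.016 0.016 0.003]
tool-wrench yaw -30.95 tcp -0.0944 0.0009
nut-tool yaw 2.0 w 0.02469871928020025
c18 11 L 251.72 R 316.63 gap 64.88 0.29
c18 nut L 6.68 -15.26 R 316.58 -1.61 worm box [317.5 141. ] [50. 57.] 90.0
```

View pics/c18.png

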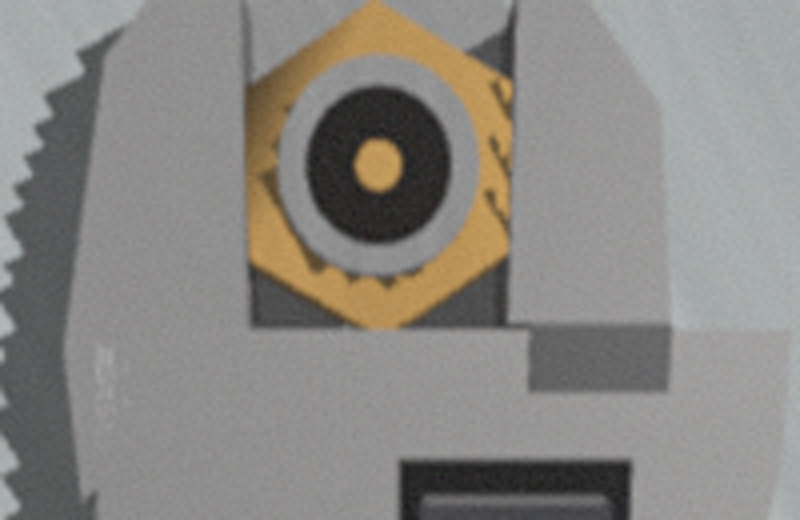

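```bash
cat > ny.py <<'E'
from h import *
import sys
# image-only: hex lower-left and lower-right edges vs throat/jaw lines; track nut abs yaw through lower edges cast to plane z=.0575
for n in sys.argv[1:]:
    d=np.load(n+".npz"); im=cv2.resize(d["im"][:110],None,fx=6,fy=6,interpolation=cv2.INTER_CUBIC); W=d["W"]
    lab=cv2.cvtColor(im,cv2.COLOR_BGR2LAB)[...,2].astype(float)
    m=((cv2.GaussianBlur(lab,(0,0),3)>143)*255).astype(np.uint8); m[:, :6*230]=0; m[:,6*345:]=0
    c=max(cv2.findContours(m,0,1)[0],key=cv2.contourArea); p=c[:,0].astype(float)
    P=cast({"K":d["K"]},W,(p+.5)/6-.5,.0575)[:,:2]
    ty=np.arctan2(W[1,0],W[0,0])  # cam x axis yaw
    # bottom vertex
    b=p[:,1].argmax(); cx=p[b,0]; by=p[b,1]
    out=[]
    for s in (-1,1):
        sel=(s*(p[:,0]-cx)>25)&(s*(p[:,0]-cx)<150)&(p[:,1]>by-130)
        q=P[sel]; vx,vy,_,_=cv2.fitLine(q.astype(np.float32),cv2.DIST_HUBER,0,1e-5,1e-5).ravel(); a=np.degrees(np.arctan2(vy,vx))
        # edge direction -> nut yaw modulo 60: edges are along yaw+0? flats dirs: yaw + 60k
        out.append(((a+60)%60)-60)
    print(n,'nut yaw from lower edges',np.round(out,2),'mean',np.mean(out).round(2),'tool',round(np.degrees(ty)+90,2))
E
python3 ny.py c1 c3 c5 c7 c9 c10 c11 c12 c13 c14 c15 c16 c17 c18
```

```text
c1 nut yaw from lower edges [-16.08 -15.77] mean -15.93 tool -16.87
c3 nut yaw from lower edges [-19.05 -18.48] mean -18.76 tool -19.36
c5 nut yaw from lower edges [-20.92 -20.33] mean -20.63 tool -21.37
c7 nut yaw from lower edges [-23.16 -23.48] mean -23.32 tool -23.37
c9 nut yaw from lower edges [-24.76 -24.36] mean -24.56 tool -25.37
c10 nut yaw from lower edges [-24.77 -24.47] mean -24.62 tool -25.38
c11 nut yaw from lower edges [-25.93 -25.59] mean -25.76 tool -26.36
c12 nut yaw from lower edges [-27.39 -26.92] mean -27.15 tool -27.36
c13 nut yaw from lower edges [-27.69 -27.4 ] mean -27.54 tool -28.37
c14 nut yaw from lower edges [-28.96 -28.34] mean -28.65 tool -29.37
c15 nut yaw from lower edges [-29.24 -29.1 ] mean -29.17 tool -30.38
c16 nut yaw from lower edges [-29.3  -28.92] mean -29.11 tool -30.63
c17 nut yaw from lower edges [-29.22 -28.98] mean -29.1 tool -30.88
c18 nut yaw from lower edges [-29.6  -29.18] mean -29.39 tool -30.87
```

Request:
carry_out(moves=[[[0, 0, 0, 0.01, 0, 0, -0.1], [0, 0, 0, 0, 0, -0.2, -0.1], [0, 0, 0, 0, 0, -0.4, -0.1], [0, 0, 0, 0, 0, -0.5, -0.1], [0, 0, 0, 0, 0, -0.5, -0.1], [0, 0, 0, 0, 0, -0.5, -0.1], [0, 0, 0, 0, 0, 0, -0.1], [0, 0, 0, 0, 0, 0, -0.1]]])

```text
time: 35.52
tool_pos: [0.5835, -0.007, 0.1364]
tool_rot: [0.002, -0.493, 0.87, -0.001]
contact_force: [-0.6, 0.2, 0.2]
gripper_width: 0.449
```

```bash
python3 look.py w30;  python3 - <<'E'
import numpy as np,cv2
d=np.load("w30.npz"); a=d["im"][20:150,200:370]; cv2.imwrite("pics/w30d.png",cv2.resize(a,None,fx=4.5,fy=4.5,interpolation=cv2.INTER_CUBIC))
E
```

```text
t 35.52 tcp [ 0.5835 -0.007   0.1364] xaxis yaw -120.94 z [ 3.9e-03 -4.0e-04 -1.0e+00] F [-0.61  0.21  0.22] M [ 0.04 -0.01  0.05] w 0.449 j [-0.14  0.03  1.8   0.    1.31  1.97]
```

View pics/w30.png

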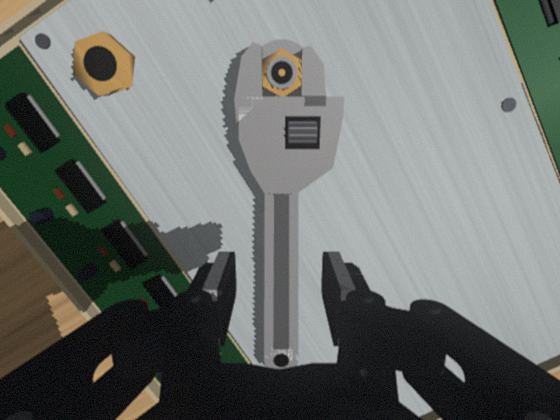

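View pics/w30d.png

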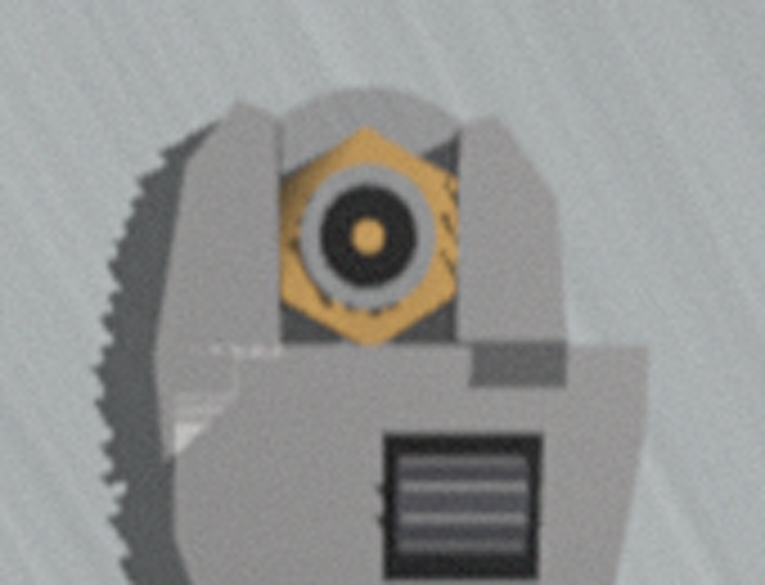

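Request:
carry_out(moves=[[[0, 0, 0, 0, 0.5, -0.6, -0.1], [0, 0, 0, 0, 0.5, -0.6, -0.1], [0, 0, 0, 0, 0.5, -0.6, -0.1], [0, 0, 0, 0, 0.5, -0.3, -0.1], [0, 0, 0, 0, 0, 0, -0.1], [0, 0, 0, 0, 0, 0, -0.1]]])

```text
time: 36.07
tool_pos: [0.5132, 0.0346, 0.2177]
tool_rot: [-0.0, -0.493, 0.87, -0.0]
contact_force: [0.4, -0.3, 0.3]
gripper_width: 0.45
```

```bash
python3 - <<'E'
from h import *
st()
f,W=shot("scene"); a=f["frame"][140:310,140:345,::-1]; cv2.imwrite("pics/s31.png",cv2.resize(a,None,fx=3.5,fy=3.5,interpolation=cv2.INTER_CUBIC))
f,W=shot("wrist","pics/w31.png")
E
```

```text
t 36.07 tcp [0.5132 0.0346 0.2177] xaxis yaw -120.9 z [-1.e-04 -1.e-04 -1.e+00] F [ 0.35 -0.26  0.29] M [-0.   -0.05  0.09] w 0.45 j [-0.08 -0.21  1.88 -0.    1.47  2.03]
```

View pics/s31.png

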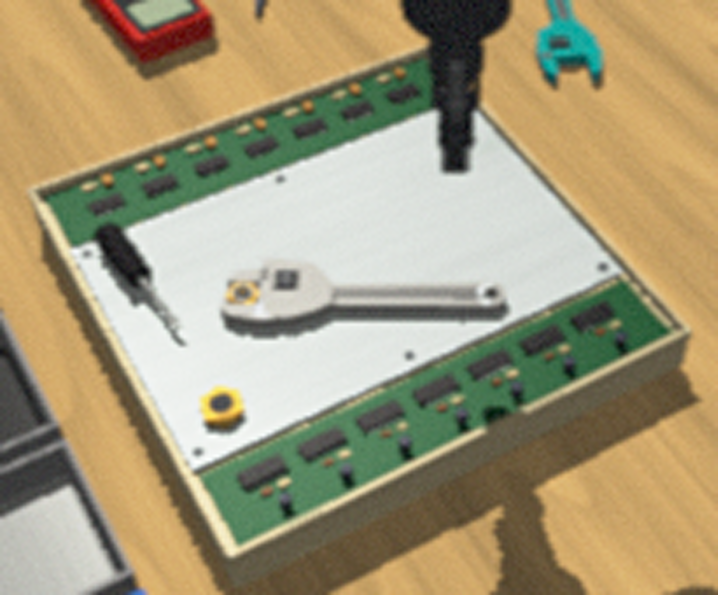

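View pics/w31.png

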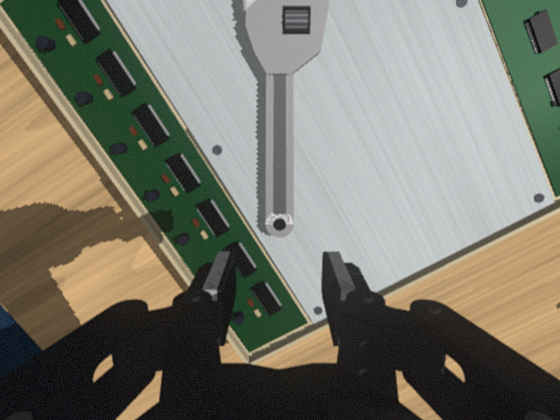

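The wrench lies flat on the plate with its jaws on the nut. The spare nut and the screwdriver are where they were, and the gripper is clear of everything, so I'm handing in.

```bash
python3 -c "
from plant import ticket
print(ticket.job_done())"
```

```text
the job is handed in; nothing more can be done
None
```

The nut is turned clockwise to its stop, and the job is handed in at about 36 s of the 72 s allowed. The wrench is lying flat on the nut with its jaws still fitting.

- **Fit:** I slid the wrench on, matched to the nut's angle (about 10°), until the throat met the nut. Four light worm rubs at 5–7 N closed the jaw until it slipped.
- **Turn:** I pushed the handle through about 39°. The nut stopped at about -29.1° in three checks in a row while the push rose from about 3.7 to 5.7 N, so I took that as the stop.
- **Final checks:** I saw no change in the jaw gap during the swing, to within about 0.1 mm. The spare nut, driver and circuit parts looked untouched, and nothing was touching the robot.

**Less certain points:**
- The handle turned about 1° past the nut at the stop, so the jaw may have given by 0.1–0.2 mm. I did not re-tighten the worm.
- While sliding the wrench on, it was briefly pressed onto the plate with about 6–7 N until I eased off.
- A first try at pushing with the closed fingers pressed down on the handle (about 4 N). I switched to straddling it.

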